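# Take the check-valve ball out of the washer rack

## Task

The clean blue check-valve ball is still caged in the wire track of the washer rack: push it along the curved track and past the spring catch until it lies in the open end under the spray bar, then lift it out there and lower it gently onto the valve seat, letting go once it rests in the bore. Do not lean hard on the thin wires of the rack, do not drop the ball on the table, keep the valve seat standing where it is and leave the other things alone.

Things in the scene. Friction and masses are not known exactly. Their poses are not given: they have to be found in the camera images.
- ball: blue rubber-coated check-valve ball, 60 mm diameter, about 0.25 kg, origin at its centre (axes turn as it rolls). It starts caged in the far leg of the rack's track and rolls along it almost freely, but jams against the wires of the bend if it is pushed aslant: keep the pushing face square to the track and turn it with the bend.
- rack: stainless washer rack of 6 mm wire, fixed, on a white drip mat. Origin on the table under the exit, z up. Ball track seen from above (mm, rack x, y): exit (0, 0), straight to (80, 0), quarter bend of 90 radius about (80, 90) to (170, 90), straight to a closed end (170, 258). Ball starts at x 170, y 105 to 165. Level base frame, 15 high, spans x -50 to 220, y -65 to 267.
- rack_bend (a point): track centre line where bend meets far leg, rack (170, 90) mm, at ball-centre height, 78 mm above the table. All along bend and leg two top wires leave a 52 mm wide slot (wires and hoops up to 101 mm above the table, 44 mm either side): closed fingers go in from above, to 20 mm below ball centre, to push the ball. Side wires stop it being gripped from outside.
- leg_end (a point): closed end of the far leg, rack (170, 258) mm, 78 mm up, barred by two cross wires; the leg between it and the ball is empty, and nothing stands above it.
- catch (a joint): spring catch: yellow roller, 18 mm diameter, turning freely about the vertical, on a stem that slides along rack y. 0 = fully out, grows (m, to 0.013) as the ball presses it aside; about 7 mm lets the ball by. Spring 3 N at first, 6.5 N at 7 mm; with friction it takes some 5 to 18 N to push the ball by, and the push-back drops to nothing when it is through.
- catch_nose (a point): face of the catch's roller when out: rack (62, 22) mm, 78 mm up, in from the +y side. The ball meets it with its centre at rack x = 86 mm and must be pushed on to about x = 50 mm; the roller then springs out behind it and the ball rolls by itself down to the exit (bottom rails fall 6 mm from x = 55 to 20 mm).
- cage_mouth (a point): where top and side wires end: rack (42, 0) mm, 78 mm up. From here to the stop the ball is free above and at both sides; only the two bottom rails are there (within 21 mm of the centre line, tops 47 mm above the table).
- rack_exit (a point): ball centre when it lies in the exit, rack (0, 0), 72 mm above the table; axes as the rack's. A low stop (cross wire, top 65 mm above the table, at rack x = -31 mm) holds it on the robot's side; past it there is only the base frame.
- spray_bar (a point): centre of the 16 mm spray pipe straight above the exit, 197 mm above the table (125 mm over the ball's centre there). Level along rack y at x = 0, from y = -80 to 150 mm; it bars the way straight down, but not a slanting way from the robot's side.
- riser (a point): top of the upright 25 mm pipe (36 mm over its union) that carries the spray bar, at rack (0, 150) mm.
- seat: stainless lower half of a check valve, loose, 0.8 kg, upright: foot flange 90 mm diameter, 12 mm thick; neck 54 mm diameter up to 60 mm high, with a 42 mm bore open at the top. Origin at the centre of its underside, z up. The ball rests in the bore's mouth with its centre 81 mm above the table, overhanging the neck by 3 mm.
- valve_top: stainless upper half of the valve, 90 mm diameter, 88 mm high, upright; origin at the centre of its underside. Leave alone.
- wash_bottle: white wash bottle, 68 mm diameter, 190 mm high; origin at the centre of its underside. Leave alone.
- tube_clamp: blue and white tube clamp, 80 x 24 x 36 mm; origin at the centre of its underside. Leave alone.
- end_cap: yellow end cap, 68 mm diameter, 34 mm high; origin at the centre of its underside. Leave alone.
Mind the look-alikes: they are no part of the job. Several things have the shape of the ball; the one meant has the colours described above.

How it is judged:
By the outcome, as a careful person would: the job done as asked, in the order asked, and still so for the second after the job is handed in, with the robot touching nothing.
It also fails if it takes over 72 s, if anything falls off the work surface, if the arm or the gripper's body presses on something with over 40 N, if the wrist force passes 120 N, or if a joint passes its speed limit or range.

## Robot

A 6-joint arm with a two-finger parallel gripper is mounted at the origin on the work surface. World frame = base frame: x ahead of the robot, y to its left, z up, the work surface at z = 0. Lengths are in m, angles in rad, forces in N, time in s.
With the tool pointing down it reaches from about 0.3 to 0.75 m from the base axis. Payload 8.5 kg.
Tool frame: the origin (TCP) lies between the finger pads; the fingertips stand 17 mm ahead of it and the grasp point (between the pads) lies 2 mm behind it; x points along the fingers, y is the direction in which the jaws open and shut, and the axes are right-handed (so a half turn about x gives the same grasp; the last joint's range is limited). The gripper opens to 88 mm and grips with 3 to 60 N. Pads are 18 mm wide; open, the fingers measure 123 mm over their backs; the gripper's body (75 mm by 187 mm) begins 45 mm behind the grasp point.
Start: joints at [0.899, 0.381, 1.297, -0, 1.464, -0.215], TCP at [0.243, 0.494, 0.256] pointing down, gripper open.
Joint ranges: [-3.11, 3.11], [-0.89, 2.33], [0.22, 2.48], [-1.42, 4.56], [0.17, 2.85], [-2.88, 2.88]. Speed limits (rad/s): [2.39, 2.39, 3.14, 3.14, 3.14, 3.14].

## Interface

Orientations are given as a rotation vector (axis times angle).
In Python, from plant import bot gives the robot as it stands.
- The arm moves only by the tool jog_arm, never from a script. Its argument "plan" is a list that holds one entry, the list of rows, each a list of 5 numbers: the shift along the tool's x, y, z in cm, then the turn about the tool's x in rad, then the finger opening in cm, from 0 to 8.81. A call has 1 to 10 rows; each row is the pose to reach, as a shift and turn from the pose commanded when the call began, along the tool's axes at that moment; what a row does not reach only later rows make up. A row lasts 1/12 s, in which the tool goes at most 41.7 mm and 7.16 degrees, less where a joint would pass 70% of its speed; a pose out of reach is approached as far as the arm can. A call with a gripper value outside its range is refused whole. The fingers move at their own pace and stop on an object; the grip force is fixed at half the most. Time passes only in rows, so rows that repeat a pose let the fingers close. It gives the time, the measured TCP pose, the force and the opening at its end, in the units of the state.
- bot.get_obs(): the state, without advancing time (a new reading comes with each control period).
- bot.capture(name): name is "scene" or "top" or "wrist"; returns the picture (420x560x3 uint8, red, green, blue); there is no depth.
- bot.camera_model(name): a dict with "fx", "fy", "cx", "cy" (pixels), "k1" (the pictures are not rectified: a ray, as slopes to the right and down, at radius r is drawn at 1 + k1 r^2 times it, then the intrinsics apply), "extrinsics" (4x4, takes a point from camera to world coordinates). Camera axes: x right, y down, z forward; pixel columns grow to the right and rows downward; lengths in m; the calibration is good to about 2 mm. A picture is of the moment at which its call begins: read the wrist's pose just before it. camera_model takes no time and is no camera call; for the wrist camera it gives the pose at the moment of the call.
- bot.finish_job(): hands the job in, once; it reports no verdict.
The state is a dict: "time": time; "joints": joint angles; "joint_velocities": joint speeds; "joint_efforts": joint torques, N m; "position": TCP position; "tcp_rot": TCP orientation; "force": force on the tool from outside, world axes, zero at the start; "moment": the same for the moment, N m; "finger_gap": finger opening in m.
Only numpy, scipy, OpenCV 4.12 (cv2) and the standard library are available. Lean on these libraries where they do the work, as an engineer would, in place of code of your own. Each camera call takes 0.05 s, during which the arm holds its last target.

## Working session

There is one attempt and no reset: what is moved stays moved. The work goes in short steps, Python scripts to look and compute and a tool call to move; the robot and the scene stay as the last step left them, time stands still between calls to the robot, and variables do not carry over. Pictures are saved under pics/ and viewed, and the job is handed in when it is done.

Besides the shell and the picture viewer there is one more tool, called after ">>>" by a JSON object that holds its "op" and its "data". jog_arm: Moves the arm, as the interface text tells. Its arguments: {"type":"object","properties":{"plan":{"type":"array","items":{"type":"array","items":{"type":"array","items":{"type":"number"}}}}},"required":["plan"]}

```bash
ls; mkdir -p pics
python3 - <<'E'
from plant import bot
import cv2
print(bot.get_obs())
for n in ["scene","top","wrist"]:
    m=bot.camera_model(n); print(n,m)
    cv2.imwrite(f"pics/{n}0.png",cv2.cvtColor(bot.capture(n),cv2.COLOR_RGB2BGR))
E
```

```text
pics
{'time': 0.0, 'joints': array([ 8.98694342e-01,  3.81158110e-01,  1.29823301e+00,  1.54266602e-05,
        1.46357146e+00, -2.15324753e-01]), 'joint_velocities': array([-0.00019006,  0.00094963, -0.00045411, -0.00182758, -0.00100976,
       -0.00114841]), 'joint_efforts': array([ 3.18453385e-04, -4.37936890e+01, -2.24556720e+01,  7.13390973e-02,
        3.52797727e-02, -7.26605276e-05]), 'position': array([0.24243628, 0.4934109 , 0.25516745]), 'tcp_rot': array([ 0.35724393,  1.54156019, -0.35919108]), 'force': array([ 0.38256305, -0.1593514 , -1.18865965]), 'moment': array([ 0.01725485, -0.05006537, -0.00335701]), 'finger_gap': 0.08799232739611587}
scene {'fx': 402.60065892128523, 'fy': 402.60065892128523, 'cx': 281.55078682791327, 'cy': 209.71271558983597, 'k1': 0.03556922686684934, 'extrinsics': array([[ 0.6132592 ,  0.60980801, -0.50204317,  1.11016405],
       [ 0.78971934, -0.46046597,  0.40535719, -0.42265647],
       [ 0.01601627, -0.64506223, -0.76396217,  0.95356641],
       [ 0.        ,  0.        ,  0.        ,  1.        ]])}
top {'fx': 414.8789838388252, 'fy': 414.8789838388252, 'cx': 273.68513808375616, 'cy': 205.3724219511865, 'k1': -0.011089811030902095, 'extrinsics': array([[ 5.24033017e-02, -9.77258209e-01,  2.05475758e-01,
         3.55431015e-01],
       [-9.98625974e-01, -5.12323461e-02,  1.10186599e-02,
         6.96053947e-03],
       [-2.41070736e-04, -2.05770843e-01, -9.78600175e-01,
         1.24741604e+00],
       [ 0.00000000e+00,  0.00000000e+00,  0.00000000e+00,
         1.00000000e+00]])}
wrist {'fx': 303.9772025631998, 'fy': 303.9772025631998, 'cx': 280.300035774925, 'cy': 214.5373859909, 'k1': -0.04477524668698975, 'extrinsics': array([[ 0.44157989,  0.85494117,  0.27218156,  0.17138191],
       [ 0.89722044, -0.42021687, -0.13569546,  0.52793127],
       [-0.00163636,  0.30412725, -0.95263001,  0.38354533],
       [ 0.        ,  0.        ,  0.        ,  1.        ]])}
```

View pics/scene0.png

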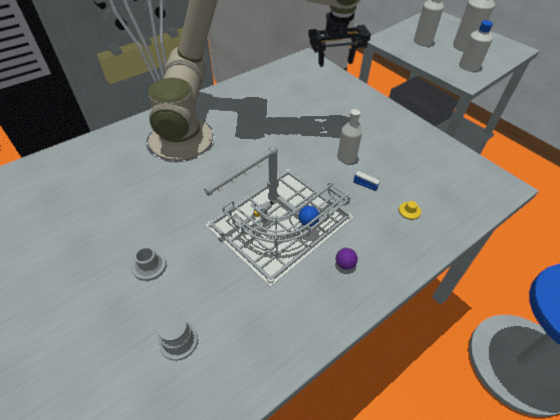

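View pics/top0.png

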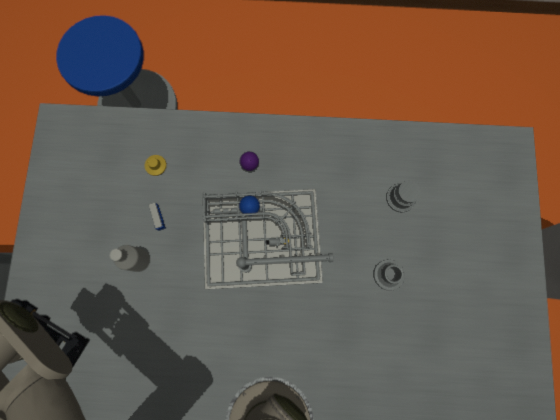

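View pics/wrist0.png

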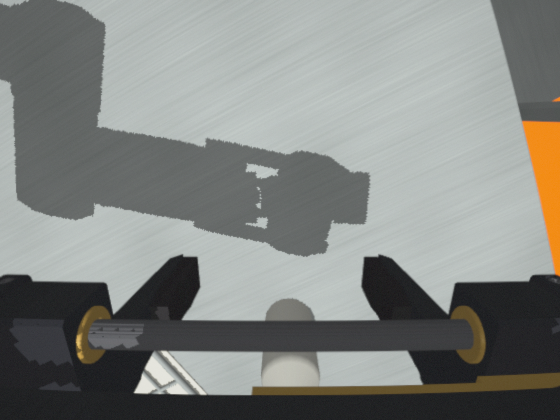

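```bash
cat > h.py <<'E'
from plant import bot
import numpy as np, cv2
from scipy.spatial.transform import Rotation as R
def ray(n,u,v,m=None):
    m=m or bot.camera_model(n)
    x=(u-m['cx'])/m['fx'];y=(v-m['cy'])/m['fy'];a,b=x,y
    for _ in range(20):
        s=1+m['k1']*(a*a+b*b);a,b=x/s,y/s
    E=m['extrinsics'];return E[:3,3],E[:3,:3]@np.array([a,b,1.])
def at_z(n,u,v,z,m=None):
    o,d=ray(n,u,v,m);return o+d*(z-o[2])/d[2]
def proj(n,P,m=None):
    m=m or bot.camera_model(n);E=m['extrinsics']
    q=(np.atleast_2d(P)-E[:3,3])@E[:3,:3];a=q[:,:2]/q[:,2:]
    s=1+m['k1']*(a**2).sum(1,keepdims=True)
    return a*s*[m['fx'],m['fy']]+[m['cx'],m['cy']]
def save(n,f,crop=None,k=1,dots=()):
    im=cv2.cvtColor(bot.capture(n),cv2.COLOR_RGB2BGR); cv2.imwrite(f'pics/{f}_raw.png',im)
    if crop: x0,y0,x1,y1=crop; im=im[y0:y1,x0:x1]
    cv2.imwrite(f'pics/{f}.png',cv2.resize(im,None,fx=k,fy=k,interpolation=cv2.INTER_CUBIC))
E
python3 - <<'E'
from h import *
o=bot.get_obs();print(R.from_rotvec(o['tcp_rot']).as_matrix().round(4),o['time'])
im=cv2.imread('pics/top0.png')[130:310,130:440];cv2.imwrite('pics/top0c.png',cv2.resize(im,None,fx=2.55,fy=2.55,interpolation=cv2.INTER_CUBIC))
im=cv2.imread('pics/scene0.png')[140:290,195:375];cv2.imwrite('pics/scene0c.png',cv2.resize(im,None,fx=4,fy=4,interpolation=cv2.INTER_CUBIC))
E
```

```text
[[-7.000e-04  4.411e-01  8.975e-01]
 [-8.000e-04  8.975e-01 -4.411e-01]
 [-1.000e+00 -1.100e-03 -2.000e-04]] 0.15
```

View pics/top0c.png

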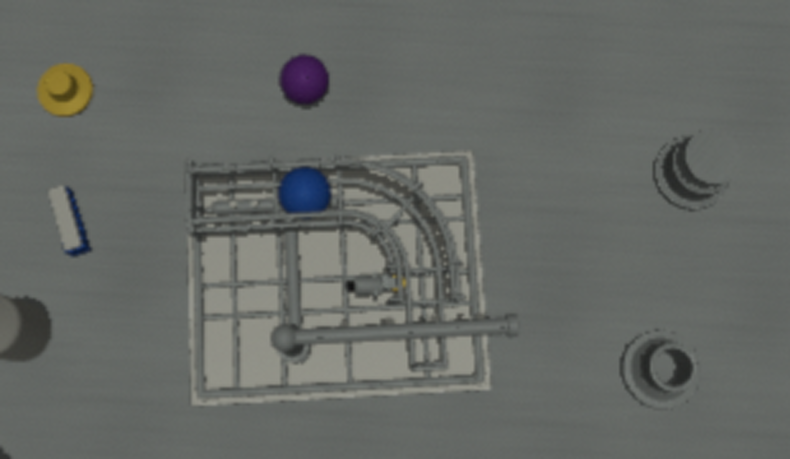

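View pics/scene0c.png

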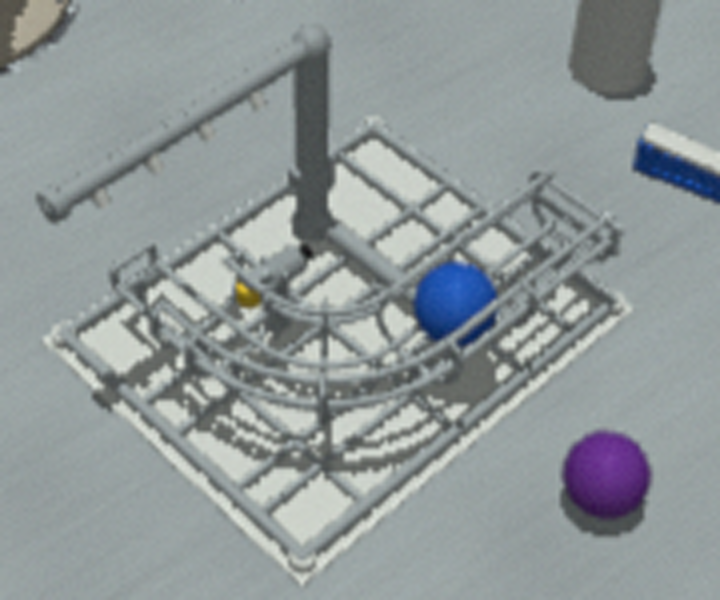

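```bash
cat > fit.py <<'E'
from h import *
from scipy.optimize import least_squares
def rackpt(p,P):
    x,y,a=p;P=np.atleast_2d(P).astype(float)/1000
    c,s=np.cos(a),np.sin(a)
    return np.c_[x+c*P[:,0]-s*P[:,1],y+s*P[:,0]+c*P[:,1],P[:,2]]
def track(n=40):
    L=[(x,0) for x in np.linspace(0,80,10)]+[(80+90*np.sin(t),90-90*np.cos(t)) for t in np.linspace(0,np.pi/2,15)]+[(170,y) for y in np.linspace(90,258,15)]
    return np.array(L)
def overlay(p,cam,raw,out,crop,k,extra=[]):
    im=cv2.imread(raw);x0,y0,x1,y1=crop
    im=cv2.resize(im[y0:y1,x0:x1],None,fx=k,fy=k,interpolation=cv2.INTER_CUBIC)
    def line(P,c):
        q=((proj(cam,rackpt(p,P))-[x0,y0]+.5)*k-.5).round().astype(int)
        cv2.polylines(im,[q.reshape(-1,1,2)],False,c,1)
    T=track();line(np.c_[T,0*T[:,0]+78],(0,0,255))
    line([(-50,-65,15),(220,-65,15),(220,267,15),(-50,267,15),(-50,-65,15)],(0,255,0))
    line([(0,-80,197),(0,150,197),(0,150,0)],(255,0,255))
    line([(-31,-21,62),(-31,21,62)],(0,255,255)); line([(62,22,78),(62,40,78)],(0,255,255))
    cv2.imwrite(out,im)
E
cat > fit1.py <<'E'
from fit import *
uv=np.array([[513,325],[412,367],[445,367],[404,284]])/2.55+130-.3
P=[(0,-80,197),(-31,21,62),(-31,-21,62),(62,22,78)]
sc=np.array([[52,204],[248,290]])/4+[195,140]-.4
Ps=[(0,-80,197),(62,22,78)]
f=lambda p:np.r_[(proj('top',rackpt(p,P))-uv).ravel(),(proj('scene',rackpt(p,Ps))-sc).ravel()]
r=least_squares(f,[.35,0,0]);print(r.x.round(4),r.fun.round(1))
overlay(r.x,'top','pics/top0.png','pics/ov1.png',(190,170,340,300),5)
overlay(r.x,'scene','pics/scene0.png','pics/ov2.png',(195,140,375,290),4)
E
python3 fit1.py
```

```text
[ 0.4412 -0.0532  0.1169] [ 0.2 -0.1 -1.3  0.8  0.6 -0.2 -0.7 -0.1  0.3  0.4 -1.   0.9]
```

View pics/ov1.png

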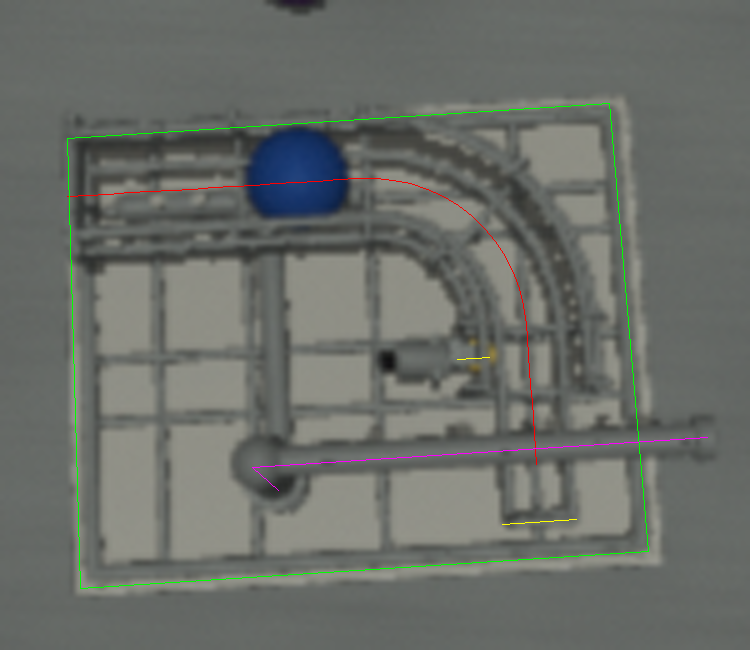

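View pics/ov2.png

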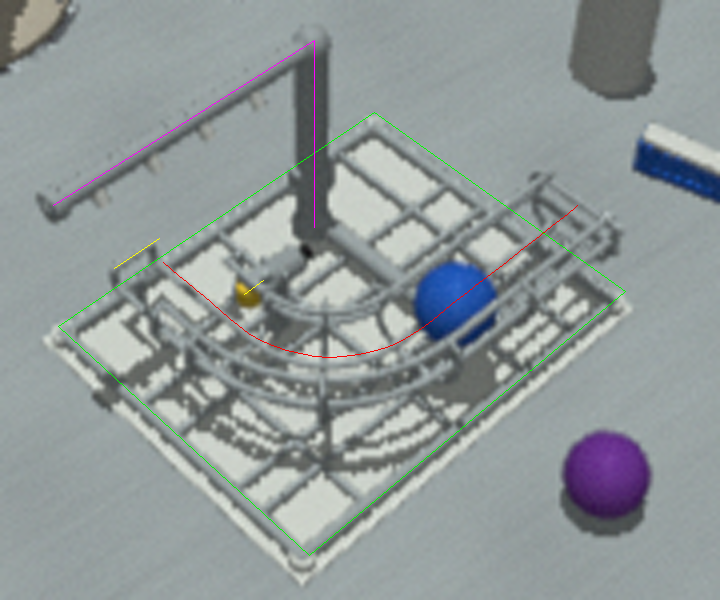

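```bash
cat >> h.py <<'E'
from scipy.spatial.transform import Rotation as R
def shift(target,yaw=None):
    o=bot.get_obs();M=R.from_rotvec(o['tcp_rot']).as_matrix()
    d=M.T@(np.array(target)-o['position'])*100
    z=M[:,2];y0=np.arctan2(z[1],z[0])
    t=None if yaw is None else (y0-yaw+np.pi)%(2*np.pi)-np.pi
    print('t',round(o['time'],2),'pos',o['position'].round(4),'yaw_z',round(np.degrees(y0),1),'F',o['force'].round(1),'gap',round(o['finger_gap'],4))
    print('  shift cm',d.round(2),'len',np.linalg.norm(d).round(2),'turn',t)
E
cat > rack.py <<'E'
from fit import *
p=np.array([0.4412,-0.0532,0.1169])
E
python3 - <<'E'
from rack import *
print(rackpt(p,[(170,205,78),(170,90,78),(170,130,78)]).round(4))
T=rackpt(p,(170,205,78))[0];T[2]=.2
shift(T,p[2]-np.pi/2)
print('ball',at_z('top',190+297/5,170+178/5,.078))
print('seat top',at_z('top',130+668/2.55,130+367/2.55,.06))
print('bottle',at_z('top',118,255,.19),'vt',at_z('top',403,193,.088),'purple',at_z('top',249,161,.03))
print('seat scene',at_z('scene',147,255,.06))
E
```

```text
[[0.5861 0.1702 0.078 ]
 [0.5995 0.056  0.078 ]
 [0.5949 0.0957 0.078 ]]
t 0.15 pos [0.2425 0.4935 0.2553] yaw_z -26.2 F [ 0.1  0.3 -0.2] gap 0.0882
  shift cm [  5.53 -13.84  45.1 ] len 47.5 turn 0.9970817443504103
ball [0.59664153 0.08994152 0.078     ]
seat top [ 0.42433826 -0.32426726  0.06      ]
bottle [0.4278209 0.4077912 0.19     ] vt [ 0.65466687 -0.34956275  0.088     ] purple [0.74601111 0.10359121 0.03      ]
seat scene [ 0.43292337 -0.3260178   0.06      ]
```

>>> {"op": "jog_arm", "data": {"plan": [[[0, -1.2, 3.8, 0.1, 4], [0, -2.3, 7.6, 0.2, 0], [0, -3.5, 11.4, 0.3, 0], [0, -4.7, 15.2, 0.4, 0], [0, -5.8, 19, 0.5, 0], [0, -7, 22.8, 0.6, 0], [0, -8.2, 26.6, 0.7, 0], [0, -9.3, 30.4, 0.8, 0], [0, -10.5, 34.2, 0.9, 0], [0, -11.7, 38, 0.997, 0]]]}}

```text
time: 0.98
position: [0.5331, 0.2193, 0.2556]
tcp_rot: [1.126, 1.26, -1.127]
force: [1.0, 1.0, 0.7]
finger_gap: 0.0232
```

Run:
```python
from rack import *
T=rackpt(p,(170,205,78))[0];T[2]=.2
shift(T,p[2]-np.pi/2)
```

```text
t 0.98 pos [0.5331 0.2193 0.2556] yaw_z -83.6 F [1.  1.  0.7] gap 0.0232
  shift cm [5.55 4.72 5.47] len 9.12 turn -0.004960802010443466
```

>>> {"op": "jog_arm", "data": {"plan": [[[1.8, 1.6, 1.8, 0, 0], [3.6, 3.1, 3.6, 0, 0], [5.5, 4.7, 5.5, 0, 0], [5.5, 4.7, 5.5, 0, 0], [5.5, 4.7, 5.5, 0, 0]]]}}

```text
time: 1.4
position: [0.5851, 0.1711, 0.1995]
tcp_rot: [1.123, 1.264, -1.126]
force: [0.7, 0.4, 0.3]
finger_gap: 0.0006
```

```bash
cat > wv.py <<'E'
from rack import *
import sys,pickle
f=sys.argv[1]
T=rackpt(p,(170,205,78))[0]
shift(T,p[2]-np.pi/2)
m=bot.camera_model('wrist');pickle.dump(m,open(f'pics/{f}.pkl','wb'))
im=cv2.cvtColor(bot.capture('wrist'),cv2.COLOR_RGB2BGR);cv2.imwrite(f'pics/{f}.png',im)
im=cv2.resize(im,None,fx=1.42,fy=1.42,interpolation=cv2.INTER_CUBIC)
def line(P,c):
    q=rackpt(p,P);ok=((q-m['extrinsics'][:3,3])@m['extrinsics'][:3,2])>.03
    q=(proj('wrist',q[ok],m)*1.42).round().astype(int)
    cv2.polylines(im,[q.reshape(-1,1,2)],False,c,1)
TT=track();line(np.c_[TT,0*TT[:,0]+78],(0,0,255))
g=lambda a,b:np.linspace(a,b,30)
for a,b in [((170-29,90,98),(170-29,258,98)),((170+29,90,98),(170+29,258,98)),((0,-80,197),(0,150,197)),((62,22,78),(62,40,78)),((-31,-21,62),(-31,21,62)),((-50,-65,15),(220,-65,15)),((220,-65,15),(220,267,15)),((-50,267,15),(-50,-65,15))]:
    line(g(a,b),(0,255,0))
cv2.imwrite(f'pics/{f}_o.png',im)
E
python3 wv.py w1
```

```text
t 1.4 pos [0.5851 0.1711 0.1995] yaw_z -83.4 F [0.7 0.4 0.3] gap 0.0006
  shift cm [12.15  0.12  0.1 ] len 12.15 turn -0.0016708176758610804
```

View pics/w1_o.png

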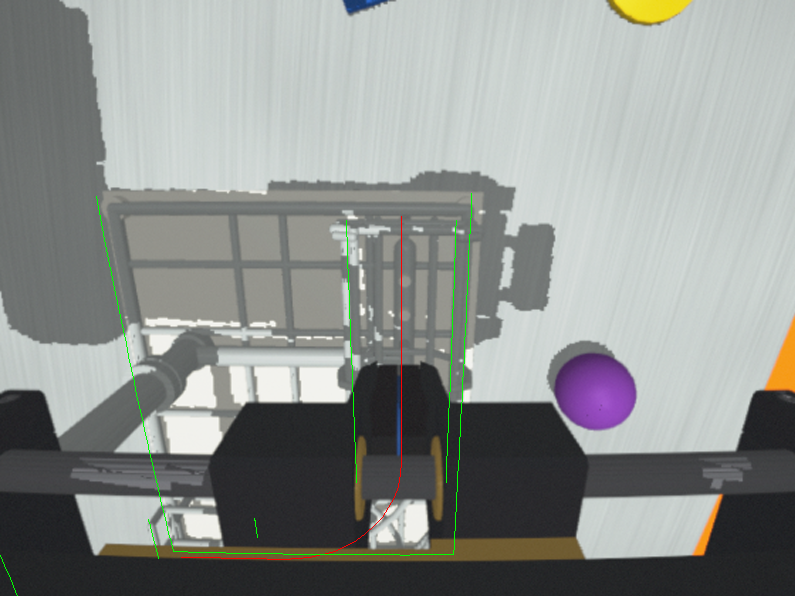

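Run:
```python
import cv2
im=cv2.imread('pics/w1.png')[125:275,205:365];cv2.imwrite('pics/w1c.png',cv2.resize(im,None,fx=4,fy=4,interpolation=cv2.INTER_CUBIC))
```

```text
(no output)
```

View pics/w1c.png

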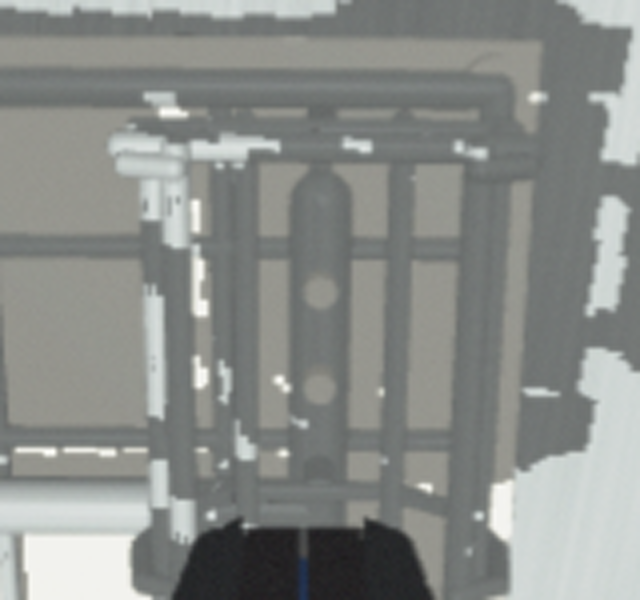

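Run:
```python
from rack import *
import pickle
m=pickle.load(open('pics/w1.pkl','rb'))
def inv(q):
    c,s=np.cos(p[2]),np.sin(p[2]);d=q[:2]-p[:2];return np.array([c*d[0]+s*d[1],-s*d[0]+c*d[1]])*1000
for (u,v),z in [((245,400),.044),((398,400),.044),((240,200),.044),((402,200),.044),((178,230),.098),((473,230),.098),((152,300),.085),((488,300),.085),((183,500),.098),((462,500),.098),((340,148),.078),((505,90),.015),((320,290),.01)]:
    print(u,v,z,inv(at_z('wrist',205+u/4-.4,125+v/4-.4,z,m)).round(1))
o=bot.get_obs();print(inv(o['position']))
```

```text
245 400 0.044 [153.9 183.4]
398 400 0.044 [191.8 183.4]
240 200 0.044 [153.5 233.3]
402 200 0.044 [191.6 233.3]
178 230 0.098 [144.5 237.3]
473 230 0.098 [201.2 237.2]
152 300 0.085 [137.2 219.9]
488 300 0.085 [206.6 219.9]
183 500 0.098 [143.6 180.8]
462 500 0.098 [201.2 180.7]
340 148 0.078 [176.  250.2]
505 90 0.015 [219.4 256.1]
320 290 0.01 [172.8 202.7]
[169.00619585 206.9252513 ]
```

Run:
```python
import cv2
im=cv2.imread('pics/top0.png')
a=[cv2.resize(im[y:y+35,x:x+48],None,fx=8,fy=8,interpolation=cv2.INTER_CUBIC) for x,y in [(195,180),(290,180),(195,260),(290,260)]]
cv2.imwrite('pics/corn.png',cv2.vconcat([cv2.hconcat(a[:2]),cv2.hconcat(a[2:])]))
```

```text
(no output)
```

View pics/corn.png

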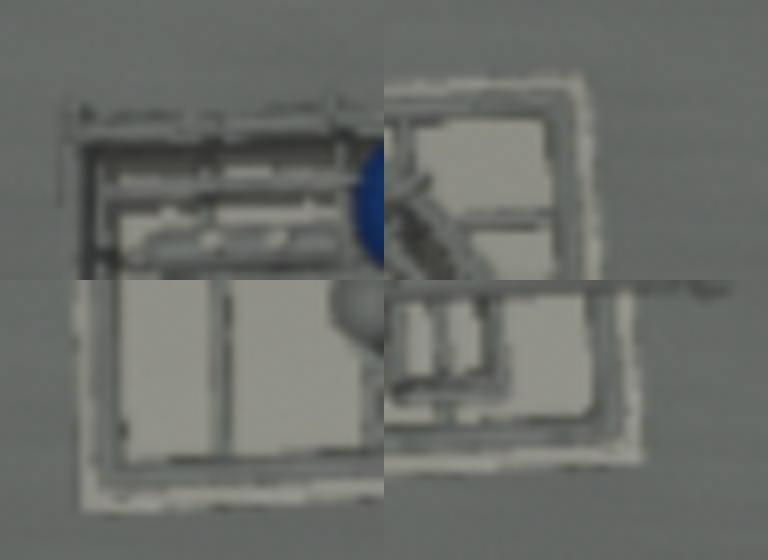

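```bash
cat > fit2.py <<'E'
from fit import *
import pickle
m=pickle.load(open('pics/w1.pkl','rb'))
uv=np.array([[320.1,280.2],[206.9,285.6],[314.1,191.5],[190+712/5,170+437/5],[190+510/5,170+520/5],[190+572/5,170+516/5]])-.4
P=[(-50,-65,10),(-50,267,10),(220,-65,10),(0,-80,197),(-31,18,62),(-31,-18,62)]
W=np.array([[245,400],[398,400],[178,230],[473,230],[505,90]])/4+[205,125]-.4
# x only for rails, y for frame
def f(p,full=False):
    e=(proj('top',rackpt(p,P))-uv)
    out=[]
    for (u,v),z in zip(W,[.044,.044,.098,.098,.015]):
        q=at_z('wrist',u,v,z,m);c,s=np.cos(p[2]),np.sin(p[2]);d=q[:2]-p[:2]
        out.append(np.array([c*d[0]+s*d[1],-s*d[0]+c*d[1]])*1000)
    out=np.array(out)
    w=np.r_[out[0,0]-151.5-0,out[1,0]-188.5,out[2,0]-141,out[3,0]-199,out[4]-[216.5,263.5]]
    if full: print(e.round(2),w.round(1))
    return np.r_[e.ravel()*2.5,w]
r=least_squares(f,[.44,-.053,.117],loss='soft_l1');print(r.x.round(4));f(r.x,True)
E
python3 fit2.py
```

```text
[ 0.442  -0.0559  0.1033]
[[-0.06  0.06]
 [ 0.13  0.5 ]
 [-0.51 -0.38]
 [ 0.15  0.23]
 [ 0.21  0.41]
 [ 0.54  0.55]] [-0.7  0.2 -0.3 -1.6 -1.1 -1.7]
```

```bash
sed -i 's/^p=.*/p=np.array([0.442,-0.0559,0.1033])\ndef inv(q):\n    c,s=np.cos(p[2]),np.sin(p[2]);d=np.asarray(q)[:2]-p[:2];return np.array([c*d[0]+s*d[1],-s*d[0]+c*d[1]])*1000/' rack.py
python3 - <<'E'
from rack import *
print(inv([.5966,.0899]))
shift(rackpt(p,(170,195,80))[0],p[2]-np.pi/2)
E
```

```text
[168.81024177 129.08099114]
t 1.45 pos [0.5849 0.172  0.2008] yaw_z -83.3 F [ 0.   0.8 -1.1] gap 0.0005
  shift cm [12.08  0.42  1.71] len 12.2 turn 0.013289758033079302
```

>>> {"op": "jog_arm", "data": {"plan": [[[0, 0.4, 1.6, 0.013, 0], [2, 0.4, 1.6, 0.013, 0], [4, 0.4, 1.6, 0.013, 0], [6, 0.4, 1.6, 0.013, 0], [7.5, 0.4, 1.6, 0.013, 0], [9, 0.4, 1.6, 0.013, 0], [10.5, 0.4, 1.6, 0.013, 0], [12, 0.4, 1.6, 0.013, 0], [12, 0.4, 1.6, 0.013, 0]]]}}

```text
time: 2.2
position: [0.5895, 0.1576, 0.0795]
tcp_rot: [1.13, 1.259, -1.133]
force: [-0.1, 0.9, -1.0]
finger_gap: 0.0002
```

```bash
sed -i 's/^T=rackpt.*/T=rackpt(p,(170,195,80))[0]/' wv.py; python3 wv.py w2; python3 -c "
from rack import *
print(inv(bot.get_obs()['position']));save('scene','s2',(195,120,375,270),4)"
```

```text
t 2.2 pos [0.5895 0.1576 0.0795] yaw_z -84.0 F [-0.1  0.9 -1. ] gap 0.0002
  shift cm [-0.05  0.13  0.21] len 0.25 turn 0.0021353202186205067
[169.41635842 196.93990234]
```

View pics/w2_o.png

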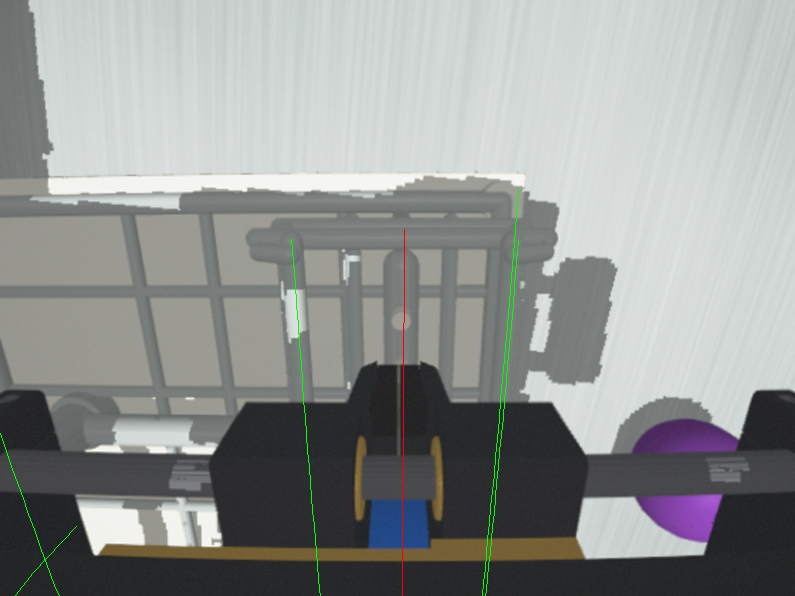

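View pics/s2.png

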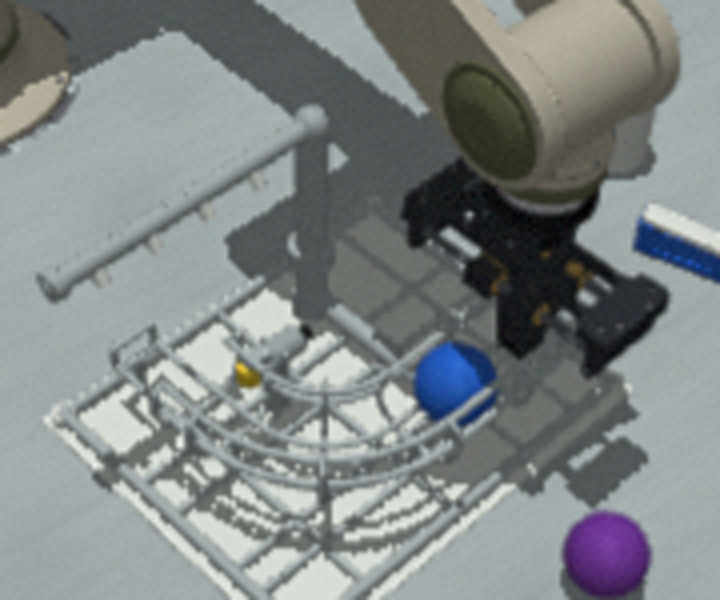

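```bash
cat > push.py <<'E'
from rack import *
import sys
# s: ball arclength, 0 at start of bend (y=90), negative in the leg; L=141.4 end of bend
Lb=90*np.pi/2
def fing(s,off=39,sh=6):
    if s<0: b=np.array([170,90-s]);t=np.array([0,-1.]);a=0
    elif s<Lb: th=s/90;b=np.array([80+90*np.cos(th),90-90*np.sin(th)]);t=np.array([-np.sin(th),-np.cos(th)]);a=th
    else: b=np.array([80-(s-Lb),0]);t=np.array([-1.,0]);a=np.pi/2
    w=np.interp(s,[-5,25,Lb-10,Lb+25],[0,1,1,0])
    n=np.array([t[1],-t[0]])  # inward = right of travel
    return b-off*t+sh*w*n, a, b
def plan(ss,z=80,dz=0):
    o=bot.get_obs();M=R.from_rotvec(o['tcp_rot']).as_matrix()
    zc=M[:,2];y0=np.arctan2(zc[1],zc[0])
    print('t',o['time'],'rackpos',inv(o['position']).round(1),o['position'][2].round(4),'F',o['force'].round(1),'rel yaw',np.degrees(-(y0-p[2]+np.pi/2)).round(1))
    for s in ss:
        f,a,b=fing(s);q=rackpt(p,(f[0],f[1],z))[0]
        d=M.T@(q-o['position'])*100;t=y0-(p[2]-np.pi/2-a);t=(t+np.pi)%(2*np.pi)-np.pi
        print(s,'ball',b.round(0),'row',d.round(2),round(t,3))
E
python3 -c "
from push import *
plan([-60,-52,-44,-36,-28,-20,-12,-6,0,0])"
```

```text
t 2.3 rackpos [170.1 196.7] 0.0819 F [ 0.7 -0.5  0.7] rel yaw -0.1
-60 ball [170 150] row [ 0.19 -0.01  0.77] 0.002
-52 ball [170 142] row [ 0.19 -0.01  1.57] 0.002
-44 ball [170 134] row [ 0.19 -0.01  2.37] 0.002
-36 ball [170 126] row [ 0.19 -0.01  3.17] 0.002
-28 ball [170 118] row [ 0.19 -0.01  3.97] 0.002
-20 ball [170 110] row [ 0.19 -0.02  4.77] 0.002
-12 ball [170 102] row [ 0.19 -0.02  5.57] 0.002
-6 ball [170  96] row [ 0.19 -0.02  6.17] 0.002
0 ball [170.  90.] row [ 0.19 -0.12  6.77] 0.002
0 ball [170.  90.] row [ 0.19 -0.12  6.77] 0.002
```

>>> {"op": "jog_arm", "data": {"plan": [[[0, 0, 0.7, 0, 0], [0, 0, 1.4, 0, 0], [0, 0, 2.2, 0, 0], [0, 0, 3.0, 0, 0], [0, 0, 3.8, 0, 0], [0, 0, 4.6, 0, 0], [0, 0, 5.4, 0, 0], [0, 0, 6.0, 0, 0], [0, -0.1, 6.6, 0, 0]]]}}

```text
time: 3.05
position: [0.597, 0.0897, 0.0807]
tcp_rot: [1.133, 1.256, -1.133]
force: [1.2, 3.7, 2.2]
finger_gap: 0.0006
```

```bash
python3 -c "
from push import *
save('scene','s3',(195,120,375,270),4)
plan([8,16,24,32,40,48,56,64,70])"
```

```text
t 3.1 rackpos [169.1 128.1] 0.0807 F [ 0.7 -0.5 -0.2] rel yaw 0.0
8 ball [170.  82.] row [0.07 0.14 0.71] 0.089
16 ball [169.  74.] row [0.07 0.22 1.49] 0.178
24 ball [167.  66.] row [0.07 0.24 2.27] 0.266
32 ball [164.  59.] row [0.07 0.32 3.08] 0.355
40 ball [161.  51.] row [0.07 0.35 3.9 ] 0.444
48 ball [158.  44.] row [0.07 0.31 4.73] 0.533
56 ball [153.  38.] row [0.07 0.19 5.54] 0.622
64 ball [148.  31.] row [ 0.07 -0.    6.34] 0.711
70 ball [144.  27.] row [ 0.07 -0.19  6.93] 0.778
```

View pics/s3.png

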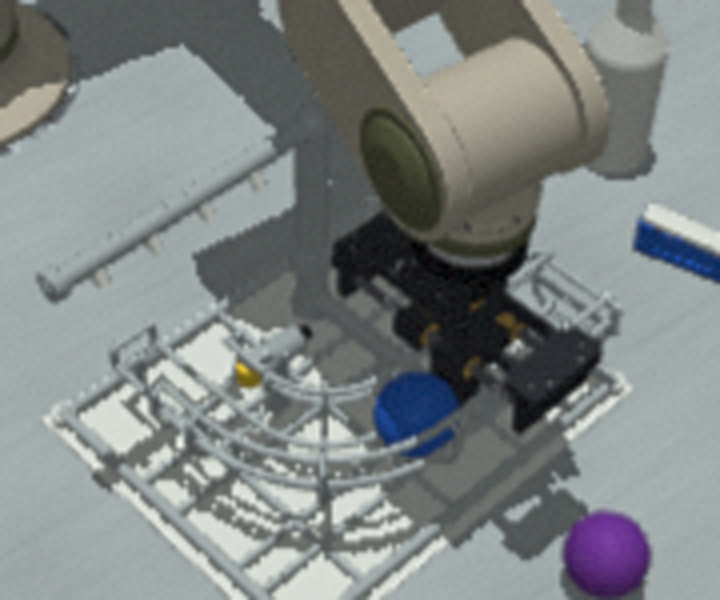

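>>> {"op": "jog_arm", "data": {"plan": [[[0, 0.1, 0.7, 0.09, 0], [0, 0.15, 1.5, 0.18, 0], [0, 0.2, 2.3, 0.27, 0], [0, 0.3, 3.1, 0.355, 0], [0, 0.3, 3.9, 0.445, 0], [0, 0.27, 4.7, 0.53, 0], [0, 0.15, 5.5, 0.62, 0], [0, -0.05, 6.3, 0.71, 0], [0, -0.2, 6.9, 0.78, 0]]]}}

```text
time: 3.85
position: [0.602, 0.0212, 0.0807]
tcp_rot: [1.69, 0.806, -1.69]
force: [0.4, -0.4, 0.5]
finger_gap: 0.0007
```

```bash
python3 -c "
from push import *
save('scene','s4',(195,120,375,270),4)
plan([78,86,94,102,110,118,126,130,134])"
```

```text
t 3.9 rackpos [166.9  59.3] 0.0806 F [ 1.3 -1.  -0.7] rel yaw 45.1
78 ball [138.  21.] row [0.06 0.38 0.77] 0.079
86 ball [132.  17.] row [0.06 0.63 1.55] 0.168
94 ball [125.  12.] row [0.06 0.81 2.35] 0.257
102 ball [118.   8.] row [0.06 0.92 3.17] 0.346
110 ball [111.   5.] row [0.07 0.96 3.99] 0.434
118 ball [103.   3.] row [0.07 0.92 4.81] 0.523
126 ball [95.  1.] row [0.07 0.82 5.63] 0.612
130 ball [91.  1.] row [0.07 0.73 6.03] 0.657
134 ball [87.  0.] row [0.07 0.67 6.46] 0.701
```

View pics/s4.png

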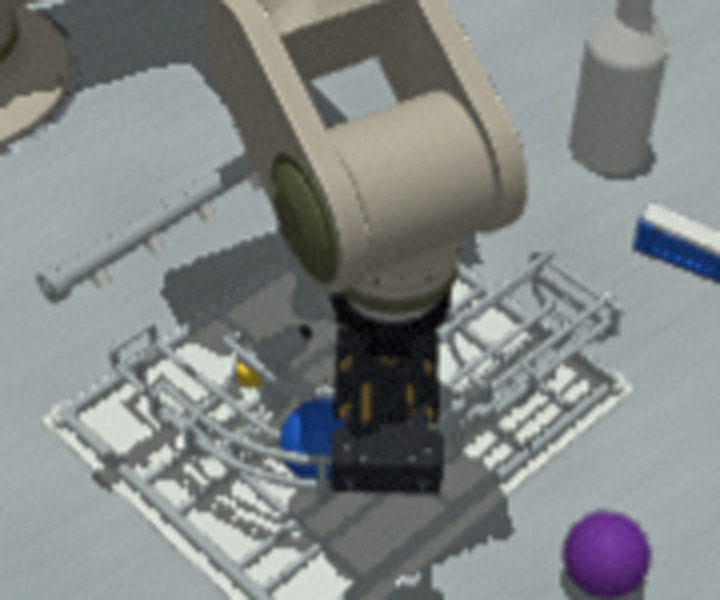

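>>> {"op": "jog_arm", "data": {"plan": [[[0, 0.35, 0.8, 0.08, 0], [0, 0.6, 1.55, 0.17, 0], [0, 0.8, 2.35, 0.257, 0], [0, 0.9, 3.15, 0.345, 0], [0, 0.95, 4.0, 0.435, 0], [0, 0.9, 4.8, 0.523, 0], [0, 0.8, 5.6, 0.612, 0], [0, 0.7, 6.0, 0.657, 0], [0, 0.65, 6.4, 0.7, 0]]]}}

```text
time: 4.65
position: [0.5667, -0.0323, 0.0807]
tcp_rot: [2.119, 0.206, -2.12]
force: [0.9, -0.8, -0.0]
finger_gap: 0.0005
```

```bash
python3 -c "
from push import *
save('scene','s5',(195,120,375,270),4)
save('top','t5',(190,130,340,250),5)
plan([138,142,146,150,154,158,162,166,170,174])"
```

```text
t 4.75 rackpos [126.5  10.6] 0.0807 F [ 0.4 -0.1  0.2] rel yaw 84.7
138 ball [83.  0.] row [0.07 0.38 0.47] 0.055
142 ball [79.  0.] row [0.07 0.56 0.87] 0.092
146 ball [75.  0.] row [0.07 0.59 1.27] 0.092
150 ball [71.  0.] row [0.07 0.62 1.68] 0.092
154 ball [67.  0.] row [0.07 0.65 2.08] 0.092
158 ball [63.  0.] row [0.07 0.69 2.49] 0.092
162 ball [59.  0.] row [0.07 0.72 2.89] 0.092
166 ball [55.  0.] row [0.07 0.75 3.3 ] 0.092
170 ball [51.  0.] row [0.07 0.72 3.7 ] 0.092
174 ball [47.  0.] row [0.07 0.68 4.1 ] 0.092
```

View pics/s5.png

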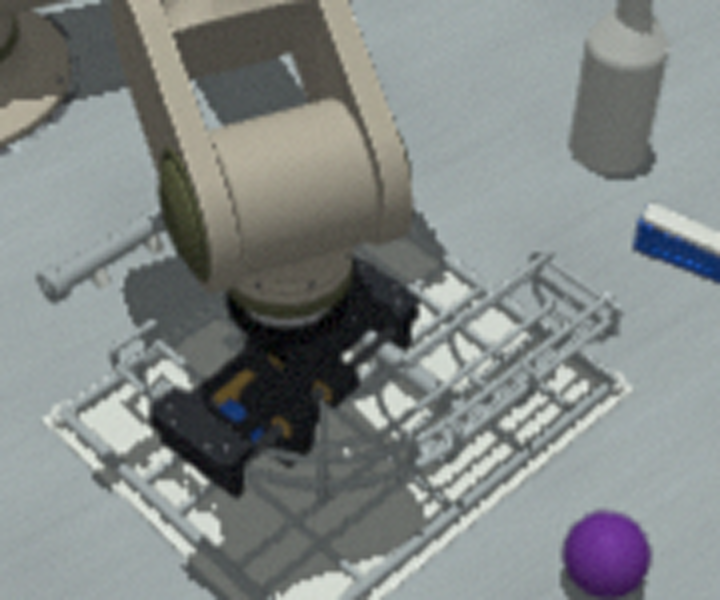

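View pics/t5.png

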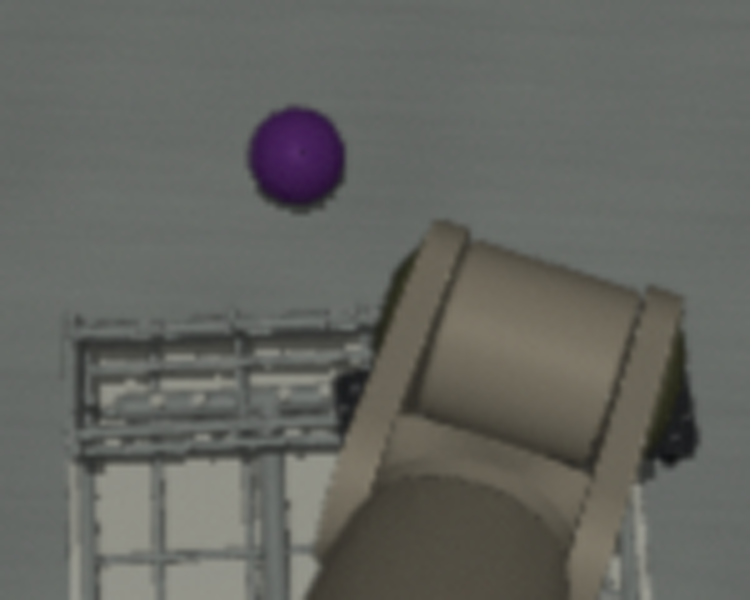

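Run:
```python
from rack import *
def tri(a,b):
    o1,d1=ray('top',*a);o2,d2=ray('scene',*b);d1/=np.linalg.norm(d1);d2/=np.linalg.norm(d2)
    s=np.linalg.lstsq(np.c_[d1,-d2],o2-o1,rcond=None)[0];A=o1+d1*s[0];B=o2+d2*s[1];return (A+B)/2,np.linalg.norm(A-B)
print(tri((190+683/5,130+370/5),(195+185/4,120+215/4)),bot.get_obs()['joints'].round(3),bot.get_obs()['position'])
```

```text
(array([ 0.56025734, -0.09961494,  0.32538692]), np.float64(0.006914385800543343)) [-0.265  0.593  1.49  -0.     1.059  1.11 ] [ 0.56675821 -0.03235319  0.08073607]
```

>>> {"op": "jog_arm", "data": {"plan": [[[0, 0.35, 0.45, 0.055, 0], [0, 0.55, 0.85, 0.092, 0], [0, 0.6, 1.25, 0.092, 0], [0, 0.6, 1.7, 0.092, 0], [0, 0.65, 2.1, 0.092, 0]]]}}

```text
time: 5.17
position: [0.5504, -0.0425, 0.0823]
tcp_rot: [2.175, 0.113, -2.158]
force: [8.8, 3.9, 5.1]
finger_gap: 0.0001
```

```bash
python3 -c "
from push import *
save('scene','s6',(195,120,375,270),4)
plan([154,158,162,166,170,174])"
```

```text
t 5.2167 rackpos [108.1   2.2] 0.082 F [2.7 0.2 1.1] rel yaw 89.9
154 ball [67.  0.] row [0.2  0.01 0.18] 0.002
158 ball [63.  0.] row [0.2  0.08 0.58] 0.002
162 ball [59.  0.] row [0.2  0.14 0.98] 0.002
166 ball [55.  0.] row [0.19 0.21 1.38] 0.002
170 ball [51.  0.] row [0.19 0.22 1.78] 0.002
174 ball [47.  0.] row [0.19 0.21 2.18] 0.002
```

View pics/s6.png

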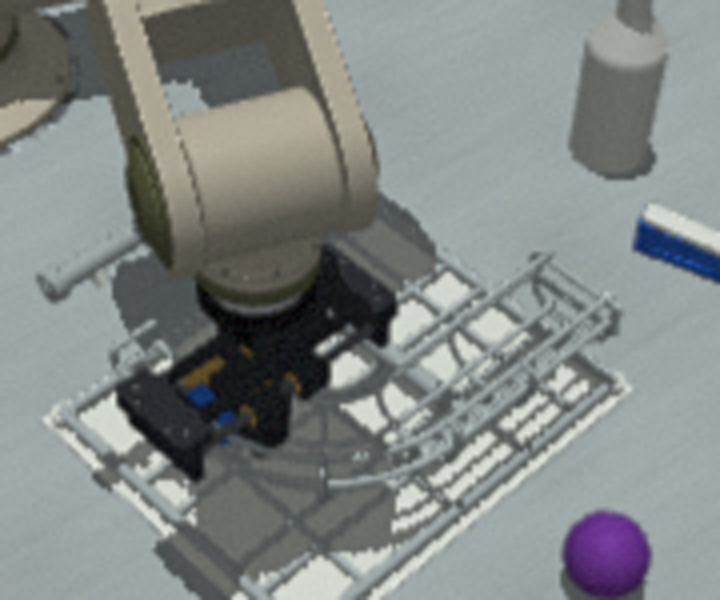

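>>> {"op": "jog_arm", "data": {"plan": [[[0, 0, 0.4, 0, 0], [0, 0.05, 0.7, 0, 0], [0, 0.1, 1.0, 0, 0], [0, 0.15, 1.3, 0, 0], [0, 0.2, 1.6, 0, 0]]]}}

```text
time: 5.63
position: [0.5327, -0.046, 0.0812]
tcp_rot: [2.169, 0.114, -2.165]
force: [-0.2, 0.4, -0.1]
finger_gap: 0.0003
```

```bash
python3 -c "
from push import *
save('scene','s7',(195,120,375,270),4)
plan([162,166,170,174,178])"
```

```text
t 5.6833 rackpos [90.1  0.6] 0.0808 F [-0.2  0.  -0.5] rel yaw 89.9
162 ball [59.  0.] row [ 0.08 -0.02 -0.82] 0.002
166 ball [55.  0.] row [ 0.08  0.05 -0.42] 0.002
170 ball [51.  0.] row [ 0.08  0.06 -0.02] 0.002
174 ball [47.  0.] row [0.08 0.06 0.38] 0.002
178 ball [43.  0.] row [0.08 0.06 0.78] 0.002
```

View pics/s7.png

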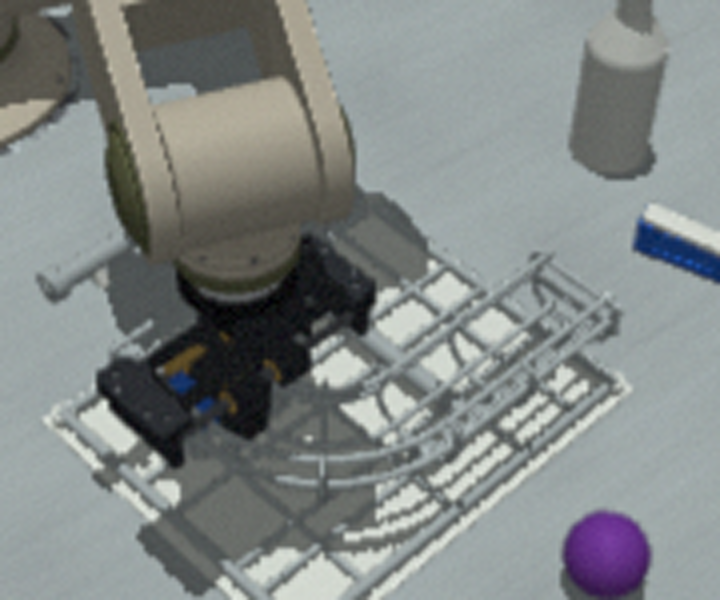

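>>> {"op": "jog_arm", "data": {"plan": [[[0, 0, 0.2, 0, 0], [0, 0, 0.4, 0, 0], [0, 0, 0.4, 0, 0], [0, 0, 0.4, 0, 0]]]}}

```text
time: 6.02
position: [0.5278, -0.0466, 0.0807]
tcp_rot: [2.168, 0.112, -2.169]
force: [0.1, 0.3, 0.4]
finger_gap: 0.0004
```

```bash
python3 -c "
from push import *
save('scene','s8',(195,120,375,270),4)
save('top','t8',(190,130,340,250),5)
plan([174,178])"
```

```text
t 6.1167 rackpos [86.5  0.3] 0.0807 F [-0.5  0.  -0.1] rel yaw 90.0
174 ball [47.  0.] row [0.07 0.03 0.02] -0.0
178 ball [43.  0.] row [0.07 0.03 0.42] -0.0
```

View pics/s8.png

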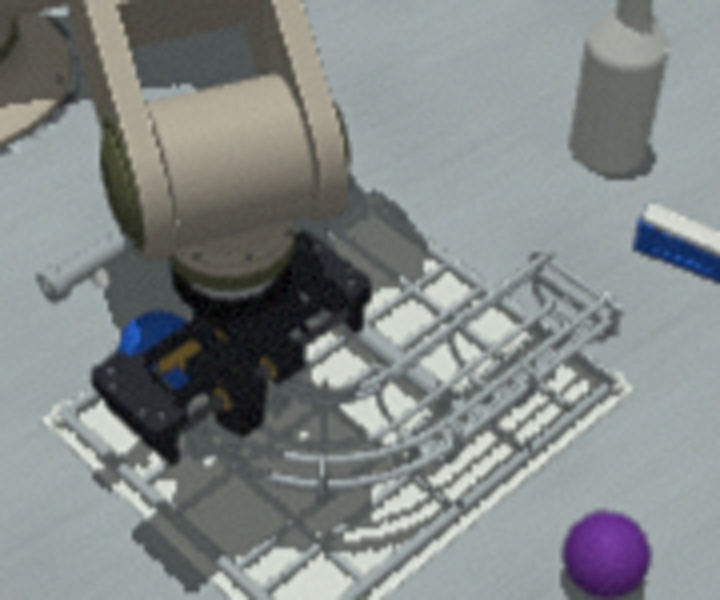

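>>> {"op": "jog_arm", "data": {"plan": [[[-3, 0, 0, 0, 0], [-6, 0, 0, 0, 0], [-9, 0, 0, 0, 0], [-13, 0, 0, 0, 0], [-17, 0, -2, 0, 0], [-21, 0, -4, -0.12, 0], [-24, 0, -7, -0.24, 0], [-26, 0, -10, -0.36, 0], [-26, 0, -13, -0.48, 2], [-26, 0, -16, -0.6, 8.8]]]}}

```text
time: 6.95
position: [0.6885, -0.0299, 0.3427]
tcp_rot: [1.812, 0.668, -1.806]
force: [-0.3, -0.4, -1.0]
finger_gap: 0.0119
```

```bash
python3 -c "
from push import *
save('scene','s9')
o=bot.get_obs();print(o['joints'].round(3),o['position'])
shift(rackpt(p,(250,0,350))[0],p[2])"
```

```text
[-2.130e-01  6.320e-01  6.320e-01  1.000e-03  1.879e+00  6.400e-01] [ 0.69208373 -0.02961464  0.33828779]
t 7.0 pos [ 0.6921 -0.0296  0.3383] yaw_z -138.9 F [ 2.1 -0.6 -1.4] gap 0.0156
  shift cm [-1.17 -0.06  0.14] len 1.18 turn -2.5276777536538484
```

View pics/s9.png

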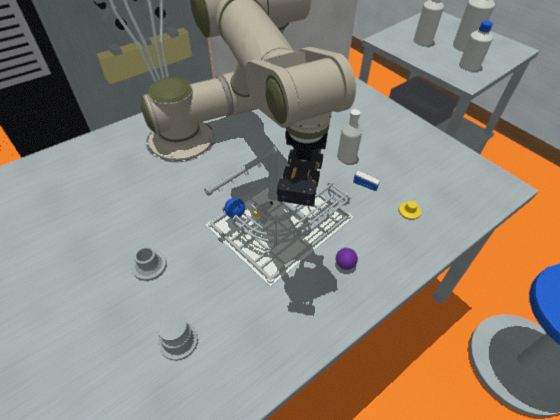

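>>> {"op": "jog_arm", "data": {"plan": [[[0, 0, 0, -0.12, 8.8], [0, 0, 0, -0.24, 8.8], [0, 0, 0, -0.36, 8.8], [0, 0, 0, -0.48, 8.8], [0, 0, 0, -0.6, 8.8], [0, 0, 0, -0.72, 8.8], [0, 0, 0, -0.84, 8.8], [0, 0, 0, -0.96, 8.8], [0, 0, 0, -1.08, 8.8], [0, 0, 0, -1.2, 8.8]]]}}

```text
time: 7.83
position: [0.6871, -0.0302, 0.3404]
tcp_rot: [0.957, 1.351, -0.957]
force: [-0.2, 0.5, -0.7]
finger_gap: 0.0829
```

>>> {"op": "jog_arm", "data": {"plan": [[[0, 0, 0, -0.12, 8.8], [0, 0, 0, -0.24, 8.8], [0, 0, 0, -0.36, 8.8], [0, 0, 0, -0.48, 8.8], [0, 0, 0, -0.6, 8.8], [0, 0, 0, -0.72, 8.8], [0, 0, 0, -0.84, 8.8], [0, 0, 0, -0.96, 8.8], [0, 0, 0, -1.08, 8.8], [0, 0, 0, -1.2, 8.8]]]}}

```text
time: 8.67
position: [0.6871, -0.0302, 0.3404]
tcp_rot: [0.026, 1.571, -0.026]
force: [0.4, -0.4, -0.2]
finger_gap: 0.0881
```

```bash
python3 -c "
from push import *
o=bot.get_obs();print(o['joints'].round(3),o['position'])
shift(rackpt(p,(250,0,350))[0],p[2])"
```

```text
[-0.216  0.62   0.647 -0.     1.875 -1.753] [ 0.68711127 -0.03023658  0.34041708]
t 8.67 pos [ 0.6871 -0.0302  0.3404] yaw_z -1.9 F [ 0.4 -0.4 -0.2] gap 0.0881
  shift cm [-0.96  0.02  0.35] len 1.02 turn -0.1362678288974455
```

>>> {"op": "jog_arm", "data": {"plan": [[[0, 3, 0, -0.07, 8.8], [0, 6, 0, -0.136, 8.8], [0, 10, 0, -0.136, 8.8], [0, 10, 2, -0.136, 8.8], [0, 10.2, 4, -0.136, 8.8], [0, 10.4, 6, -0.136, 8.8], [0, 10.6, 8, -0.136, 8.8], [0, 10.8, 10, -0.136, 8.8], [0, 11, 12, -0.136, 8.8], [0, 11.2, 14, -0.136, 8.8]]]}}

```text
time: 9.5
position: [0.78, 0.0715, 0.316]
tcp_rot: [-0.075, 1.543, 0.077]
force: [-0.1, 0.1, 1.2]
finger_gap: 0.0882
```

```bash
cat > st.py <<'E'
from rack import *
o=bot.get_obs();M=R.from_rotvec(o['tcp_rot']).as_matrix()
print('t',o['time'],'j',o['joints'].round(3),'pos',o['position'].round(4),'F',o['force'].round(1),'gap',o['finger_gap'])
print(M.round(3),'tilt',np.degrees(np.arccos(-M[2,0])).round(1),'bearing',np.degrees(np.arctan2(M[1,0],M[0,0])).round(0))
print('rack',inv(o['position']).round(1))
E
python3 st.py
```

```text
t 9.5 j [-0.06   0.867  0.222  0.004  2.026 -1.726] pos [0.78   0.0715 0.316 ] F [-0.1  0.1  1.2] gap 0.08817756554199034
[[ 0.027 -0.097  0.995]
 [ 0.002  0.995  0.097]
 [-1.    -0.001  0.027]] tilt 1.5 bearing 4.0
rack [349.3  91.9]
```

>>> {"op": "jog_arm", "data": {"plan": [[[0, 0, 4, 0, 8.8], [0, 0, 8, 0, 8.8], [0, 0, 12, 0, 8.8], [0, 0, 16, 0, 8.8], [0, 0, 20, 0, 8.8], [0, 0, 24, 0, 8.8]]]}}

```text
time: 10.0
position: [0.8112, 0.0753, 0.2632]
tcp_rot: [-0.074, 1.521, 0.077]
force: [0.3, 0.3, -0.8]
finger_gap: 0.0879
```

```bash
python3 st.py
```

```text
t 10.0 j [-0.054  0.935  0.222  0.007  1.937 -1.719] pos [0.8112 0.0753 0.2632] F [ 0.3  0.3 -0.8] gap 0.0878503444758697
[[ 0.048 -0.097  0.994]
 [ 0.004  0.995  0.097]
 [-0.999 -0.     0.049]] tilt 2.8 bearing 5.0
rack [380.7  92.5]
```

>>> {"op": "jog_arm", "data": {"plan": [[[-2, 0, -4, 0, 8.8], [-4, 0, -8, 0, 8.8], [-4, 0, -10, 0, 8.8], [-4, 0, -10, 0, 8.8]]]}}

```text
time: 10.33
position: [0.7047, 0.0657, 0.3003]
tcp_rot: [-0.074, 1.524, 0.078]
force: [0.6, -0.2, -0.4]
finger_gap: 0.0879
```

```bash
python3 st.py
```

```text
t 10.3333 j [-0.076  0.644  0.714  0.008  1.739 -1.743] pos [0.7047 0.0657 0.3003] F [ 0.6 -0.2 -0.4] gap 0.08785147096107859
[[ 0.046 -0.097  0.994]
 [ 0.004  0.995  0.097]
 [-0.999 -0.     0.046]] tilt 2.6 bearing 5.0
rack [273.9  93.9]
```

>>> {"op": "jog_arm", "data": {"plan": [[[-20, 0, 60, 0, 8.8], [-20, 0, 60, 0, 8.8], [-20, 0, 60, 0, 8.8], [-20, 0, 60, 0, 8.8], [-20, 0, 60, 0, 8.8], [-20, 0, 60, 0, 8.8], [-20, 0, 60, 0, 8.8], [-20, 0, 60, 0, 8.8], [-20, 0, 60, 0, 8.8], [-20, 0, 60, 0, 8.8]]]}}

```text
time: 11.17
position: [0.7981, 0.0747, 0.3031]
tcp_rot: [-0.073, 1.495, 0.078]
force: [0.0, 0.7, -0.0]
finger_gap: 0.0878
```

```bash
python3 st.py
```

```text
t 11.1667 j [-0.057  0.885  0.221  0.012  1.962 -1.72 ] pos [0.7981 0.0747 0.3031] F [ 0.   0.7 -0. ] gap 0.08783466074494867
[[ 0.074 -0.097  0.993]
 [ 0.007  0.995  0.097]
 [-0.997 -0.001  0.075]] tilt 4.3 bearing 5.0
rack [367.7  93.2]
```

>>> {"op": "jog_arm", "data": {"plan": [[[-16, 0, 60, 0, 8.8], [-16, 0, 60, 0, 8.8], [-16, 0, 60, 0, 8.8], [-16, 0, 60, 0, 8.8], [-16, 0, 60, 0, 8.8], [-16, 0, 60, 0, 8.8], [-16, 0, 60, 0, 8.8], [-16, 0, 60, 0, 8.8], [-16, 0, 60, 0, 8.8], [-16, 0, 60, 0, 8.8]]]}}

```text
time: 12.0
position: [0.8189, 0.0776, 0.2716]
tcp_rot: [-0.072, 1.472, 0.079]
force: [0.6, 0.9, 0.1]
finger_gap: 0.0883
```

```bash
python3 st.py
```

```text
t 12.0 j [-0.053  0.925  0.222  0.015  1.898 -1.715] pos [0.8189 0.0776 0.2716] F [0.6 0.9 0.1] gap 0.08825964371439374
[[ 0.097 -0.097  0.991]
 [ 0.009  0.995  0.097]
 [-0.995 -0.     0.098]] tilt 5.6 bearing 5.0
rack [388.6  93.9]
```

```bash
cat > kin.py <<'E'
import numpy as np
from scipy.spatial.transform import Rotation as R
D=[((.381158,1.298233,1.463571),(.2424,.4934,.2552)),((.593,1.49,1.059),(.56676,-.03235,.08074)),((.62,.647,1.875),(.68711,-.03024,.34042)),((.867,.222,2.026),(.78,.0715,.316)),((.935,.222,1.937),(.8112,.0753,.2632)),((.644,.714,1.739),(.7047,.0657,.3003)),((.885,.221,1.962),(.7981,.0747,.3031)),((.925,.222,1.898),(.8189,.0776,.2716)),((.632,.632,1.879),(.69208,-.02961,.33829))]
A=[];b=[]
for (j2,j3,j5),p in D:
    f=j2+j3;t=f+j5;S,C=np.sin,np.cos
    A.append([1,0,S(j2),C(j2),S(f),C(f),S(t),C(t)]);b.append(np.hypot(p[0],p[1]))
    A.append([0,1,C(j2),-S(j2),C(f),-S(f),C(t),-S(t)]);b.append(p[2])
A=np.array(A);b=np.array(b)
if __name__=='__main__':
    for cols in [[1,2,4,6],[0,1,2,4,6],[1,2,4,5,6],[0,1,2,3,4,5,6]]:
        x,res,rk,sv=np.linalg.lstsq(A[:,cols],b,rcond=None);print(cols,x.round(4),np.abs(A[:,cols]@x-b).max().round(4),(sv[0]/sv[-1]).round(0))
E
python3 kin.py
```

```text
[1, 2, 4, 6] [0.3929 0.5645 0.3542 0.6129] 0.0563 81.0
[0, 1, 2, 4, 6] [-0.0361  0.2787  0.5998  0.3706  0.5283] 0.0543 101.0
[1, 2, 4, 5, 6] [0.0888 0.5475 0.3563 0.0983 0.205 ] 0.0032 99.0
[0, 1, 2, 3, 4, 5, 6] [0.0123 0.1348 0.5329 0.0021 0.3503 0.1006 0.2354] 0.0003 139.0
```

```bash
cat > sim.py <<'E'
import numpy as np
from scipy.optimize import least_squares
from scipy.spatial.transform import Rotation as R
a,zs,L2,B,C,Dd,E=.0123,.1348,.5329,.0021,.3503,.1006,.2354
OFF=.2134  # j1 -> bearing
lo=np.array([-3.11,-.89,.22,-1.42,.17,-2.88]);hi=np.array([3.11,2.33,2.48,4.56,2.85,2.88])
def fk(q):
    # frame: x up-link conv. pitch rotates about y': direction(angle)= (sin,0,cos)
    R1=R.from_euler('z',q[0]+OFF);f=q[1]+q[2]
    d=lambda t:np.array([np.sin(t),0,np.cos(t)]);n=lambda t:np.array([np.cos(t),0,-np.sin(t)])
    W=np.array([a,0,zs])+L2*d(q[1])+B*n(q[1])+C*d(f)+Dd*n(f)
    Rf=R.from_matrix(np.c_[d(f),np.array([0,1,0]),-n(f)]) # x along forearm
    # roll j4 about x, pitch j5 about y (increasing t), roll j6 about x
    Rt=Rf*R.from_euler('x',q[3])*R.from_euler('y',q[4])*R.from_euler('x',q[5]+K6)
    return R1.apply(W+E*Rt.as_matrix()[:,0]),R1*Rt
K6=0
def calib(q,M):
    global K6
    K6=0
    p,r=fk(q);K6=(r.inv()*R.from_matrix(M)).as_rotvec()[0]
def step(q,dp,turn,w):
    p,r=fk(q);pt=p+r.apply(dp);rt=r*R.from_euler('x',turn)
    def res(x):
        P,r2=fk(x);return np.r_[P-pt,w**.5*(rt.inv()*r2).as_rotvec()]
    s=least_squares(res,np.clip(q,lo+1e-6,hi-1e-6),bounds=(lo,hi));return s.x
def tilt(q):
    p,r=fk(q);x=r.as_matrix()[:,0];return np.degrees(np.arccos(-x[2])),np.degrees(np.arctan2(x[1],x[0])),p
E
cat > s1.py <<'E'
from sim import *; import sim
from plant import bot
o=bot.get_obs();M=R.from_rotvec(o['tcp_rot']).as_matrix();q0=o['joints'];sim.calib(q0,M)
p,r=fk(q0);print(p,o['position'],np.abs(r.as_matrix()-M).max())
for w in [.3,1,3]:
  for d in [(0,0,.0417),(-.013,0,.039),(.02,0,.036)]:
    q=q0.copy()
    for i in range(10): q=step(q,np.array(d),0,w)
    print(w,d,[np.round(v,3) for v in tilt(q)],q.round(2))
E
python3 s1.py
```

```text
[0.81151809 0.1347341  0.27178079] [0.81888033 0.07758953 0.27161782] 0.02058536283055836
0.3 (0, 0, 0.0417) [np.float64(20.862), np.float64(10.954), array([0.9  , 0.127, 0.229])] [-0.08  1.    0.22  0.02  1.56 -1.74]
0.3 (-0.013, 0, 0.039) [np.float64(20.773), np.float64(11.004), array([0.855, 0.119, 0.326])] [-0.08  0.87  0.22  0.02  1.69 -1.74]
0.3 (0.02, 0, 0.036) [np.float64(18.076), np.float64(11.39), array([0.932, 0.137, 0.066])] [-0.07  1.19  0.22  0.02  1.42 -1.74]
1 (0, 0, 0.0417) [np.float64(10.596), np.float64(13.315), array([0.87 , 0.123, 0.188])] [-0.08  1.03  0.22  0.02  1.7  -1.74]
1 (-0.013, 0, 0.039) [np.float64(10.601), np.float64(13.337), array([0.83 , 0.116, 0.285])] [-0.08  0.91  0.22  0.02  1.82 -1.74]
1 (0.02, 0, 0.036) [np.float64(9.624), np.float64(13.83), array([0.902, 0.133, 0.038])] [-0.07  1.21  0.22  0.02  1.54 -1.74]
3 (0, 0, 0.0417) [np.float64(7.302), np.float64(15.456), array([0.86 , 0.122, 0.175])] [-0.08  1.05  0.22  0.02  1.75 -1.74]
3 (-0.013, 0, 0.039) [np.float64(7.307), np.float64(15.463), array([0.822, 0.115, 0.272])] [-0.08  0.93  0.22  0.02  1.87 -1.74]
3 (0.02, 0, 0.036) [np.float64(6.967), np.float64(15.804), array([0.892, 0.131, 0.03 ])] [-0.07  1.22  0.22  0.02  1.58 -1.74]
```

```bash
cat > kin2.py <<'E'
import numpy as np
from kin import D
from scipy.optimize import least_squares
def f(x):
    a,zs,A,B,C,Dd,E,F,l=x;o=[]
    for (j2,j3,j5),p in D:
        f=j2+j3;t=f+j5;S,Co=np.sin,np.cos
        o+=[a+A*S(j2)+B*Co(j2)+C*S(f)+Dd*Co(f)+E*S(t)+F*Co(t)-np.sqrt(p[0]**2+p[1]**2-l**2),zs+A*Co(j2)-B*S(j2)+C*Co(f)-Dd*S(f)+E*Co(t)-F*S(t)-p[2]]
    return np.r_[o,.01*x[7],.01*x[3]]
r=least_squares(f,[0,.13,.53,0,.35,.1,.235,0,.118]);
r2=least_squares(lambda y:f(np.r_[y,.118]),[0,.13,.53,0,.35,.1,.235,0]);print(r2.x.round(4),np.abs(r2.fun).max())
E
python3 kin2.py
```

```text
[ 2.000e-04  1.356e-01  5.368e-01 -0.000e+00  3.507e-01  1.032e-01
  2.382e-01 -0.000e+00] 0.0003808232653718102
```

```bash
sed -i 's/^a,zs.*/a,zs,L2,B,C,Dd,E,LAT=0.0002,.1356,.5368,0,.3507,.1032,.2382,.118/; s/^OFF=.*/OFF=0/; s/W=np.array(\[a,0,zs\])/W=np.array([a,LAT,zs])/' sim.py
cat > s2.py <<'E'
from sim import *; import sim
from plant import bot
o=bot.get_obs();M=R.from_rotvec(o['tcp_rot']).as_matrix();q0=o['joints'];sim.calib(q0,M)
p,r=fk(q0);print('fk err',p-o['position'],np.abs(r.as_matrix()-M).max(),sim.K6)
for j23 in [(.64,.71),(.38,1.3),(.3,.9),(.6,1.5)]:
  for s in (1,-1):
    q=np.array([0,j23[0],j23[1],0,np.pi-sum(j23),s*2.87])
    print('start',q.round(2),tilt(q)[2].round(2))
    for sg in (1,-1):
      qq=q.copy()
      for i in range(10):
        qq=step(qq,np.zeros(3),sg*.125,3)
      t=tilt(qq);print('  turn',sg,'tilt %.1f dir %.0f'%t[:2],t[2].round(3),qq.round(2))
E
python3 s2.py
```

```text
fk err [ 4.76323072e-04  5.48262376e-04 -5.45419067e-06] 3.3306690738754696e-16 1.5707963267948963
start [0.   0.64 0.71 0.   1.79 2.87] [0.69 0.12 0.3 ]
  turn 1 tilt 2.3 dir 51 [ 0.339 -0.397  0.287] [-1.11  0.31  1.31  0.04  1.53  2.88]
  turn -1 tilt 0.0 dir 9 [0.686 0.118 0.304] [-0.    0.64  0.71  0.    1.79  1.62]
start [ 0.    0.64  0.71  0.    1.79 -2.87] [0.69 0.12 0.3 ]
  turn 1 tilt 0.0 dir 8 [0.686 0.118 0.304] [-0.    0.64  0.71  0.    1.79 -1.62]
  turn -1 tilt 0.2 dir -165 [0.276 0.723 0.3  ] [ 1.05  0.85  0.3   0.    1.99 -2.88]
start [0.   0.38 1.3  0.   1.46 2.87] [0.54 0.12 0.26]
  turn 1 tilt 3.0 dir 55 [ 0.264 -0.277  0.238] [-1.15  0.11  1.74  0.05  1.33  2.88]
  turn -1 tilt 0.0 dir 6 [0.537 0.118 0.255] [0.   0.38 1.3  0.   1.46 1.62]
start [ 0.    0.38  1.3   0.    1.46 -2.87] [0.54 0.12 0.26]
  turn 1 tilt nan dir 45 [0.537 0.118 0.255] [-0.    0.38  1.3   0.    1.46 -1.62]
  turn -1 tilt 3.2 dir -53 [0.175 0.595 0.227] [ 1.11  0.54  1.11 -0.05  1.51 -2.88]
start [0.   0.3  0.9  0.   1.94 2.87] [0.52 0.12 0.44]
  turn 1 tilt 0.9 dir 49 [ 0.249 -0.278  0.437
[... 273 characters left out ...]
 -1 tilt 0.4 dir 150 [0.167 0.61  0.443] [ 1.11  0.51  0.56  0.01  2.07 -2.88]
start [0.   0.6  1.5  0.   1.04 2.87] [0.55 0.12 0.07]
  turn 1 tilt 5.4 dir 54 [ 0.3   -0.244  0.017] [-1.05  0.51  2.05  0.15  0.63  2.88]
  turn -1 tilt nan dir -33 [0.554 0.118 0.074] [ 0.    0.6   1.5  -0.    1.04  1.62]
start [ 0.    0.6   1.5   0.    1.04 -2.87] [0.55 0.12 0.07]
  turn 1 tilt nan dir 54 [0.554 0.118 0.074] [-0.    0.6   1.5   0.    1.04 -1.62]
  turn -1 tilt 6.2 dir -52 [0.205 0.556 0.015] [ 1.06  0.74  1.42 -0.12  1.03 -2.88]sim.py:27: RuntimeWarning: invalid value encountered in arccos
  p,r=fk(q);x=r.as_matrix()[:,0];return np.degrees(np.arccos(-x[2])),np.degrees(np.arctan2(x[1],x[0])),p
```

```bash
cat > s3.py <<'E'
from sim import *; import sim
sim.K6=np.pi/2
rng=np.random.default_rng(0);out=[]
import warnings;warnings.filterwarnings('ignore')
import time;t0=time.time()
while time.time()-t0<300:
    j3=rng.choice([.221,2.479,rng.uniform(.22,2.4)]);j5=rng.choice([.171,2.849,rng.uniform(.2,2.8)]);j2=np.pi-j3-j5
    if not(-.89<j2<2.3):continue
    q=np.array([rng.choice([0,3.109,-3.109]),j2,j3,0,j5,rng.choice([2.879,-2.879,rng.uniform(-2.8,2.8)])])
    z=tilt(q)[2]
    if z[2]<.12 or np.hypot(z[0],z[1])<.2: continue
    d=rng.normal(size=3);d*=.0417/np.linalg.norm(d);tn=rng.choice([.125,-.125,0])
    qq=q.copy()
    for i in range(4): qq=step(qq,d,tn,3)
    t=tilt(qq)
    R1=R.from_euler('z',-qq[0]);x=R1.apply(fk(qq)[1].as_matrix()[:,0])
    out.append((t[0],np.degrees(np.arctan2(x[1],x[0])),q.round(2),d.round(3),tn,t[2].round(2),qq.round(2)))
out.sort(key=lambda v:-v[0] if v[0]==v[0] else 0)
print(len(out))
for o in out[:14]:print('%.1f dir-rel-j1 %.0f'%o[:2],*o[2:])
E
python3 s3.py
```

```text
2644
13.0 dir-rel-j1 -96 [-3.11  0.7   0.22  0.    2.22  2.88] [ 0.034 -0.023 -0.008] 0.125 [-0.64 -0.08  0.49] [-3.11  0.63  0.22 -0.3   2.29  2.88]
13.0 dir-rel-j1 99 [ 3.11  0.28  0.87  0.    1.99 -2.88] [ 0.012 -0.04  -0.001] -0.125 [-0.53 -0.15  0.6 ] [ 3.11  0.45  0.22  0.37  2.47 -2.88]
12.9 dir-rel-j1 -96 [-3.11  0.75  0.22  0.    2.17  2.88] [ 0.035 -0.008 -0.022] 0.125 [-0.66 -0.09  0.47] [-3.11  0.66  0.22 -0.29  2.27  2.88]
12.6 dir-rel-j1 -95 [-3.11  0.64  0.38  0.    2.12  2.88] [-0.002 -0.036  0.021] 0.125 [-0.59 -0.09  0.54] [-3.11  0.55  0.22 -0.31  2.36  2.88]
12.6 dir-rel-j1 -96 [-3.11  0.73  0.22  0.    2.19  2.88] [ 0.024 -0.024  0.024] 0.125 [-0.64 -0.09  0.49] [-3.11  0.63  0.22 -0.29  2.3   2.88]
12.4 dir-rel-j1 -94 [-3.11  0.85  0.22  0.    2.07  2.88] [-0.012 -0.015 -0.037] 0.125 [-0.64 -0.09  0.49] [-3.11  0.63  0.22 -0.29  2.29  2.88]
12.3 dir-rel-j1 100 [ 3.11  0.49  0.22  0.    2.43 -2.88] [ 0.04  -0.005 -0.01 ] -0.125 [-0.47 -0.15  0.64] [ 3.11  0.37  0.22  0.39  2.55 -2.88]
12.3 dir-rel-j1 94 [ 3.11  0.79  0.22  0.    2.13 -2.88] [ 0.01  -0.04  -0.007]
[... 232 characters left out ...]
1  0.38  0.22  0.    2.54 -2.88] [ 0.003 -0.041  0.005] -0.125 [-0.43 -0.15  0.66] [ 3.11  0.31  0.22  0.41  2.6  -2.88]
11.9 dir-rel-j1 -96 [-3.11  0.61  0.22  0.    2.31  2.88] [-0.036 -0.021 -0.   ] 0.125 [-0.46 -0.08  0.64] [-3.11  0.36  0.22 -0.37  2.55  2.88]
11.9 dir-rel-j1 97 [ 3.11  0.6   0.76  0.    1.78 -2.88] [-0.041  0.002  0.006] -0.125 [-0.54 -0.15  0.59] [ 3.11  0.46  0.22  0.33  2.46 -2.88]
11.8 dir-rel-j1 -99 [-3.11  0.53  0.22  0.    2.39  2.88] [ 0.026  0.018 -0.027] 0.125 [-0.43 -0.08  0.66] [-3.11  0.33  0.22 -0.4   2.59  2.88]
11.8 dir-rel-j1 96 [ 3.11  0.83  0.22  0.    2.09 -2.88] [ 0.012 -0.006 -0.039] -0.125 [-0.66 -0.15  0.48] [ 3.11  0.65  0.22  0.27  2.28 -2.88]
```

```bash
cat > s4.py <<'E'
from sim import *; import sim
sim.K6=np.pi/2
rng=np.random.default_rng(0);out=[]
import warnings;warnings.filterwarnings('ignore')
import time;t0=time.time()
while time.time()-t0<240:
    th=rng.choice([0.1,.25])
    j3=rng.choice([.221,.221,rng.uniform(.22,2.4),2.479]);j5=rng.choice([.171,2.849,rng.uniform(.2,2.8)]);j2=rng.choice([-.889,np.pi-th-j3-j5]);j5=np.pi-th-j2-j3
    if not(-.89<j2<2.3 and .17<j5<2.85):continue
    q=np.array([0,j2,j3,0,j5,-1.57])
    z=tilt(q)[2]
    if z[2]<.12 : continue
    an=rng.uniform(0,6.28);d=.0417*np.array([np.cos(an),0,np.sin(an)])
    qq=q.copy()
    for i in range(5): qq=step(qq,d,0,3)
    x=fk(qq)[1].as_matrix()[:,0]
    out.append(((np.degrees(np.arctan2(x[0],-x[2]))-np.degrees(th))/5,th,q.round(2),d.round(3),z.round(2),tilt(qq)[2].round(2),qq.round(2)))
out.sort(key=lambda v:-v[0])
print(len(out))
for o in out[:14]:print('%.2f deg/row'%o[0],*o[1:])
E
python3 s4.py
```

```text
1268
0.18 deg/row 0.25 [ 0.    1.09  0.22  0.    1.59 -1.57] [0.    0.    0.042] [0.9  0.12 0.15] [0.91 0.09 0.14] [-0.03  1.09  0.22  0.01  1.56 -1.6 ]
0.18 deg/row 0.25 [ 0.    0.98  0.22  0.    1.69 -1.57] [-0.015  0.     0.039] [0.87 0.12 0.23] [0.86 0.09 0.27] [-0.03  0.93  0.22  0.01  1.72 -1.6 ]
0.18 deg/row 0.1 [ 0.    0.99  0.22  0.    1.83 -1.57] [-0.013  0.     0.039] [0.84 0.12 0.22] [0.84 0.09 0.23] [-0.03  0.97  0.22  0.01  1.83 -1.6 ]
0.18 deg/row 0.25 [ 0.    0.86  0.22  0.    1.81 -1.57] [-0.015  0.     0.039] [0.82 0.12 0.33] [0.82 0.09 0.35] [-0.03  0.83  0.22  0.01  1.83 -1.6 ]
0.17 deg/row 0.25 [ 0.    0.78  0.22  0.    1.89 -1.57] [-0.011  0.     0.04 ] [0.79 0.12 0.39] [0.8  0.09 0.39] [-0.03  0.79  0.22  0.01  1.87 -1.6 ]
0.17 deg/row 0.25 [ 0.    1.09  0.22  0.    1.58 -1.57] [0.015 0.    0.039] [0.9  0.12 0.14] [0.92 0.1  0.08] [-0.03  1.17  0.22  0.01  1.49 -1.6 ]
0.17 deg/row 0.25 [ 0.    0.84  0.22  0.    1.83 -1.57] [-0.022  0.     0.035] [0.81 0.12 0.35] [0.79 0.09 0.39] [-0.03  0.77  0.22  0.01  1.88 -1.6 ]
0.17 deg/row 0.1 [ 0.    1.06  0.22  0.    1.
[... 299 characters left out ...]
5 -1.57] [-0.042  0.     0.002] [0.06 0.12 0.74] [0.06 0.15 0.76] [ 0.52 -0.12  0.3  -0.2   2.85 -1.24]
0.15 deg/row 0.1 [ 0.    1.03  0.22  0.    1.79 -1.57] [-0.031  0.     0.028] [0.85 0.12 0.19] [0.81 0.1  0.29] [-0.03  0.91  0.22  0.01  1.9  -1.6 ]
0.15 deg/row 0.1 [ 0.   -0.03  0.22  0.    2.85 -1.57] [-0.041  0.    -0.007] [0.18 0.12 0.76] [0.13 0.13 0.76] [ 0.1  -0.08  0.26 -0.04  2.85 -1.51]
0.15 deg/row 0.1 [ 0.    0.79  0.4   0.    1.85 -1.57] [-0.01   0.     0.041] [0.77 0.12 0.31] [0.81 0.1  0.3 ] [-0.03  0.89  0.22  0.01  1.92 -1.6 ]
0.15 deg/row 0.1 [ 0.    0.93  0.22  0.    1.89 -1.57] [0.012 0.    0.04 ] [0.82 0.12 0.27] [0.86 0.1  0.17] [-0.03  1.06  0.22  0.    1.75 -1.59]
```

>>> {"op": "jog_arm", "data": {"plan": [[[-22, 0, 60, 0, 8.8], [-22, 0, 60, 0, 8.8], [-22, 0, 60, 0, 8.8], [-22, 0, 60, 0, 8.8], [-22, 0, 60, 0, 8.8], [-22, 0, 60, 0, 8.8], [-22, 0, 60, 0, 8.8], [-22, 0, 60, 0, 8.8], [-22, 0, 60, 0, 8.8], [-22, 0, 60, 0, 8.8]]]}}

```text
time: 12.83
position: [0.8227, 0.0786, 0.2763]
tcp_rot: [-0.071, 1.447, 0.079]
force: [-0.1, -0.3, -0.8]
finger_gap: 0.0876
```

```bash
python3 st.py
```

```text
t 12.8333 j [-0.052  0.92   0.222  0.019  1.878 -1.714] pos [0.8227 0.0786 0.2763] F [-0.1 -0.3 -0.8] gap 0.08763553691314348
[[ 0.122 -0.097  0.988]
 [ 0.011  0.995  0.096]
 [-0.992 -0.     0.123]] tilt 7.0 bearing 5.0
rack [392.6  94.6]
```

>>> {"op": "jog_arm", "data": {"plan": [[[-18, 0, 60, 0, 8.8], [-18, 0, 60, 0, 8.8], [-18, 0, 60, 0, 8.8]]]}}

```text
time: 13.08
position: [0.8293, 0.0795, 0.276]
tcp_rot: [-0.07, 1.42, 0.08]
force: [-0.9, 0.5, -0.2]
finger_gap: 0.0881
```

>>> {"op": "jog_arm", "data": {"plan": [[[-16, 0, 60, 0, 8.8], [-16, 0, 60, 0, 8.8], [-16, 0, 60, 0, 8.8]]]}}

```text
time: 13.33
position: [0.836, 0.0803, 0.2751]
tcp_rot: [-0.068, 1.395, 0.08]
force: [0.2, 0.5, 0.6]
finger_gap: 0.0881
```

```bash
python3 st.py
```

```text
t 13.3333 j [-0.052  0.924  0.222  0.026  1.822 -1.711] pos [0.836  0.0803 0.2751] F [0.2 0.5 0.6] gap 0.08808940916509263
[[ 0.173 -0.097  0.98 ]
 [ 0.016  0.995  0.096]
 [-0.985 -0.001  0.174]] tilt 10.0 bearing 5.0
rack [406.   94.8]
```

>>> {"op": "jog_arm", "data": {"plan": [[[-14, 0, 60, 0, 8.8], [-14, 0, 60, 0, 8.8], [-14, 0, 60, 0, 8.8]]]}}

```text
time: 13.58
position: [0.843, 0.0811, 0.2741]
tcp_rot: [-0.067, 1.368, 0.081]
force: [-0.1, 0.4, -0.0]
finger_gap: 0.0883
```

>>> {"op": "jog_arm", "data": {"plan": [[[-12, 0, 60, 0, 8.8], [-12, 0, 60, 0, 8.8], [-12, 0, 60, 0, 8.8]]]}}

```text
time: 13.83
position: [0.8501, 0.082, 0.2728]
tcp_rot: [-0.066, 1.342, 0.082]
force: [0.6, -0.5, 0.9]
finger_gap: 0.0879
```

>>> {"op": "jog_arm", "data": {"plan": [[[-10, 0, 60, 0, 8.8], [-10, 0, 60, 0, 8.8], [-10, 0, 60, 0, 8.8]]]}}

```text
time: 14.08
position: [0.8574, 0.0828, 0.2712]
tcp_rot: [-0.065, 1.316, 0.082]
force: [-0.2, -0.1, -0.2]
finger_gap: 0.088
```

>>> {"op": "jog_arm", "data": {"plan": [[[-8, 0, 60, 0, 8.8], [-8, 0, 60, 0, 8.8], [-8, 0, 60, 0, 8.8]]]}}

```text
time: 14.33
position: [0.8648, 0.0836, 0.2694]
tcp_rot: [-0.063, 1.29, 0.083]
force: [-0.9, 0.9, 0.5]
finger_gap: 0.088
```

```bash
python3 st.py
```

```text
t 14.3333 j [-0.05   0.938  0.222  0.04   1.704 -1.707] pos [0.8648 0.0836 0.2694] F [-0.9  0.9  0.5] gap 0.08800589064190142
[[ 0.275 -0.097  0.957]
 [ 0.026  0.995  0.093]
 [-0.961 -0.001  0.276]] tilt 16.0 bearing 5.0
rack [435.   95.1]
```

>>> {"op": "jog_arm", "data": {"plan": [[[-6, 0, 60, 0, 8.8], [-6, 0, 60, 0, 8.8], [-6, 0, 60, 0, 8.8]]]}}

```text
time: 14.58
position: [0.8724, 0.0844, 0.2673]
tcp_rot: [-0.062, 1.263, 0.083]
force: [0.0, -0.0, 0.4]
finger_gap: 0.088
```

>>> {"op": "jog_arm", "data": {"plan": [[[-4, 0, 60, 0, 8.8], [-4, 0, 60, 0, 8.8], [-4, 0, 60, 0, 8.8]]]}}

```text
time: 14.83
position: [0.8801, 0.0853, 0.2651]
tcp_rot: [-0.061, 1.237, 0.084]
force: [-0.1, -0.0, 0.1]
finger_gap: 0.088
```

>>> {"op": "jog_arm", "data": {"plan": [[[-3, 0, 60, 0, 8.8], [-3, 0, 60, 0, 8.8], [-3, 0, 60, 0, 8.8]]]}}

```text
time: 15.08
position: [0.8871, 0.086, 0.2646]
tcp_rot: [-0.059, 1.21, 0.085]
force: [0.5, -0.6, 0.5]
finger_gap: 0.088
```

>>> {"op": "jog_arm", "data": {"plan": [[[-2, 0, 60, 0, 8.8], [-2, 0, 60, 0, 8.8], [-2, 0, 60, 0, 8.8]]]}}

```text
time: 15.33
position: [0.8936, 0.0867, 0.2653]
tcp_rot: [-0.058, 1.183, 0.085]
force: [0.4, 0.5, 0.2]
finger_gap: 0.0881
```

>>> {"op": "jog_arm", "data": {"plan": [[[0, 0, 60, 0, 8.8], [0, 0, 60, 0, 8.8], [0, 0, 60, 0, 8.8]]]}}

```text
time: 15.58
position: [0.9002, 0.0874, 0.2655]
tcp_rot: [-0.057, 1.156, 0.086]
force: [-0.6, 0.3, 0.3]
finger_gap: 0.0878
```

>>> {"op": "jog_arm", "data": {"plan": [[[2, 0, 60, 0, 8.8], [2, 0, 60, 0, 8.8], [2, 0, 60, 0, 8.8]]]}}

```text
time: 15.83
position: [0.907, 0.0881, 0.2652]
tcp_rot: [-0.056, 1.13, 0.086]
force: [0.6, -0.5, 0.3]
finger_gap: 0.088
```

```bash
python3 st.py
```

```text
t 15.8333 j [-0.048  0.96   0.222  0.061  1.524 -1.706] pos [0.907  0.0881 0.2652] F [ 0.6 -0.5  0.3] gap 0.08800309895886962
[[ 0.424 -0.097  0.9  ]
 [ 0.041  0.995  0.088]
 [-0.905 -0.001  0.426]] tilt 25.2 bearing 5.0
rack [477.4  95.3]
```

>>> {"op": "jog_arm", "data": {"plan": [[[3, 0, 60, 0, 8.8], [3, 0, 60, 0, 8.8], [3, 0, 60, 0, 8.8]]]}}

```text
time: 16.08
position: [0.9132, 0.0887, 0.2665]
tcp_rot: [-0.054, 1.103, 0.087]
force: [-0.1, -0.6, 0.3]
finger_gap: 0.0881
```

>>> {"op": "jog_arm", "data": {"plan": [[[4, 0, 60, 0, 8.8], [4, 0, 60, 0, 8.8], [4, 0, 60, 0, 8.8]]]}}

```text
time: 16.33
position: [0.9189, 0.0893, 0.2689]
tcp_rot: [-0.053, 1.076, 0.087]
force: [0.2, 0.2, 0.3]
finger_gap: 0.0882
```

```bash
python3 st.py
cat > s5.py <<'E'
from sim import *; import sim
from rack import *
import warnings;warnings.filterwarnings('ignore')
o=bot.get_obs();M=R.from_rotvec(o['tcp_rot']).as_matrix();q0=o['joints'];sim.calib(q0,M)
rt=R.from_matrix(M)
def ik(P,rt=rt,q=None):
    def res(x):
        a,b=fk(x);return np.r_[a-P,(rt.inv()*b).as_rotvec()]
    best=None
    for g in ([q] if q is not None else [])+[q0,np.array([-.3,.5,1.5,0,.7,-1.8]),np.array([-.3,.2,2,0,.5,-1.8])]:
        s=least_squares(res,np.clip(g,lo+1e-4,hi-1e-4),bounds=(lo,hi))
        if best is None or s.cost<best.cost: best=s
    return best.x,best.cost**.5
if __name__=='__main__':
    E0=rackpt(p,(0,0,72))[0]
    for back in [0,.05,.1,.15,.2,.25]:
        for tag,P in (('exit',E0-back*M[:,0]),('seat',np.array([.428,-.325,.081])-back*M[:,0])):
            print(tag,back,P.round(3),ik(P)[0].round(2),ik(P)[1].round(4))
E
python3 s5.py
```

```text
t 16.3333 j [-0.048  0.962  0.222  0.068  1.468 -1.706] pos [0.9189 0.0893 0.2689] F [0.2 0.2 0.3] gap 0.08820094105457445
[[ 0.472 -0.097  0.876]
 [ 0.045  0.995  0.086]
 [-0.881 -0.001  0.474]] tilt 28.3 bearing 5.0
rack [489.4  95.3]
exit 0 [ 0.442 -0.056  0.072] [-0.52  0.36  2.1   0.79  0.38 -2.88] 0.0179
seat 0 [ 0.428 -0.325  0.081] [-0.92  0.47  1.66  0.52  0.83 -2.88] 0.0675
exit 0.05 [ 0.418 -0.058  0.116] [-0.6   0.24  2.15  0.73  0.47 -2.88] 0.0035
seat 0.05 [ 0.404 -0.327  0.125] [-0.97  0.38  1.67  0.5   0.92 -2.88] 0.0635
exit 0.1 [ 0.395 -0.06   0.16 ] [-0.66  0.11  2.14  0.6   0.61 -2.78] 0.0
seat 0.1 [ 0.381 -0.33   0.169] [-1.02  0.3   1.66  0.48  1.02 -2.88] 0.0602
exit 0.15 [ 0.371 -0.063  0.204] [-0.73 -0.03  2.1   0.51  0.79 -2.71] 0.0
seat 0.15 [ 0.357 -0.332  0.213] [-1.07  0.22  1.63  0.47  1.14 -2.88] 0.0576
exit 0.2 [ 0.348 -0.065  0.248] [-0.81 -0.16  2.05  0.46  0.98 -2.68] 0.0
seat 0.2 [ 0.334 -0.334  0.257] [-1.13  0.16  1.58  0.46  1.26 -2.88] 0.056
exit 0.25 [ 0.324 -0.067  0.292] [-0.9  -0.26  1.98  0.44  1.18 -2.69] 0.0
seat 0.25 [ 0.31  -0.336  0.301] [-1.18  0.1   1.52  0.46  1.38 -2.88] 0.0552
```

```bash
cat > to.py <<'E'
from rack import *
def to(P,n=1):
    o=bot.get_obs();M=R.from_rotvec(o['tcp_rot']).as_matrix()
    d=M.T@(np.array(P)-o['position'])*100;print('shift',d.round(2),'len',np.linalg.norm(d).round(2))
    # yaw error about tool x so that tool y is horizontal/along rack y
    y=M.T@np.array([-np.sin(p[2]),np.cos(p[2]),0]);
    print('turn to +rack y',np.arctan2(y[2],y[1]).round(4),' -rack y',np.arctan2(-y[2],-y[1]).round(4))
    return d
E
python3 -c "
from to import *
to((.70,.02,.33))"
```

```text
shift [-16.02  -4.78 -16.89] len 23.76
turn to +rack y -0.0051  -rack y 3.1365
```

>>> {"op": "jog_arm", "data": {"plan": [[[-2, -0.5, -2, 0.12, 8.8], [-4, -1, -4, 0.24, 8.8], [-6, -1.5, -6, 0.36, 8.8], [-8, -2.2, -8, 0.48, 8.8], [-10, -3, -10, 0.6, 8.8], [-12, -3.5, -12, 0.72, 8.8], [-14, -4.2, -14, 0.84, 8.8], [-16, -4.8, -17, 0.96, 8.8], [-16, -4.8, -17, 1.08, 8.8], [-16, -4.8, -17, 1.2, 8.8]]]}}

```text
time: 17.17
position: [0.6974, 0.0193, 0.3307]
tcp_rot: [1.029, 0.984, -0.567]
force: [0.7, -0.3, 0.1]
finger_gap: 0.088
```

>>> {"op": "jog_arm", "data": {"plan": [[[0, 0, 0, 0.12, 8.8], [0, 0, 0, 0.24, 8.8], [0, 0, 0, 0.36, 8.8], [0, 0, 0, 0.48, 8.8], [0, 0, 0, 0.6, 8.8], [0, 0, 0, 0.72, 8.8], [0, 0, 0, 0.84, 8.8], [0, 0, 0, 0.96, 8.8], [0, 0, 0, 1.08, 8.8], [0, 0, 0, 1.2, 8.8]]]}}

```text
time: 18.0
position: [0.699, 0.0198, 0.3296]
tcp_rot: [2.067, 0.583, -1.211]
force: [0.1, -0.3, 0.2]
finger_gap: 0.0882
```

```bash
python3 st.py; python3 -c "
from to import *
M=R.from_rotvec(bot.get_obs()['tcp_rot']).as_matrix()
B=rackpt(p,(0,0,72))[0]-.24*M[:,0];print(B);to(B)"; python3 s5.py | grep exit
```

```text
t 18.0 j [-0.185  0.425  1.093  0.144  1.15   0.526] pos [0.699  0.0198 0.3296] F [ 0.1 -0.3  0.2] gap 0.08818540172342913
[[ 0.471  0.66  -0.585]
 [ 0.045 -0.68  -0.732]
 [-0.881  0.318 -0.35 ]] tilt 28.3 bearing 5.0
rack [263.4  48.8]
[ 0.32887472 -0.06673269  0.28338904]
shift [-13.76 -20.02  29.59] len 38.29
turn to +rack y -2.411  -rack y 0.7306
exit 0 [ 0.442 -0.056  0.072] [-0.56  0.4   2.16  1.03  0.34 -0.76] 0.0
exit 0.05 [ 0.418 -0.058  0.116] [-0.61  0.25  2.16  0.76  0.46 -0.52] 0.0
exit 0.1 [ 0.395 -0.06   0.16 ] [-0.66  0.11  2.14  0.6   0.61 -0.38] 0.0
exit 0.15 [ 0.371 -0.063  0.204] [-0.73 -0.03  2.1   0.51  0.79 -0.3 ] 0.0
exit 0.2 [ 0.348 -0.065  0.248] [-0.81 -0.16  2.05  0.46  0.98 -0.28] 0.0
exit 0.25 [ 0.324 -0.067  0.292] [-0.9  -0.26  1.98  0.44  1.18 -0.28] 0.0
```

>>> {"op": "jog_arm", "data": {"plan": [[[-1.4, -2, 3, 0.1, 8.8], [-2.8, -4, 5.9, 0.2, 8.8], [-4.1, -6, 8.9, 0.3, 8.8], [-5.5, -8, 11.8, 0.4, 8.8], [-6.9, -10, 14.8, 0.5, 8.8], [-8.3, -12, 17.8, 0.6, 8.8], [-9.6, -14, 20.7, 0.7, 8.8], [-11, -16, 23.7, 0.73, 8.8], [-12.4, -18, 26.6, 0.73, 8.8], [-13.8, -20, 29.6, 0.73, 8.8]]]}}

```text
time: 18.83
position: [0.3304, -0.0677, 0.284]
tcp_rot: [2.641, 0.138, -1.577]
force: [-1.2, -1.4, 0.7]
finger_gap: 0.0882
```

```bash
python3 st.py; python3 -c "
from to import *
M=R.from_rotvec(bot.get_obs()['tcp_rot']).as_matrix()
B=rackpt(p,(0,0,72))[0]-.15*M[:,0];print(B);to(B)
save('scene','s10');save('top','t10',(190,170,340,300),5)"; python3 wv.py w10 >/dev/null
```

```text
t 18.8333 j [-0.867 -0.235  1.983  0.443  1.136  0.456] pos [ 0.3304 -0.0677  0.284 ] F [-1.2 -1.4  0.7] gap 0.08816908865974968
[[ 0.472  0.109 -0.875]
 [ 0.045 -0.994 -0.099]
 [-0.881  0.007 -0.474]] tilt 28.3 bearing 5.0
rack [-112.3   -0.3]
[ 0.37125095 -0.06266917  0.20409372]
shift [ 8.99 -0.12  0.16] len 8.99
turn to +rack y -3.133  -rack y 0.0086
```

View pics/s10.png

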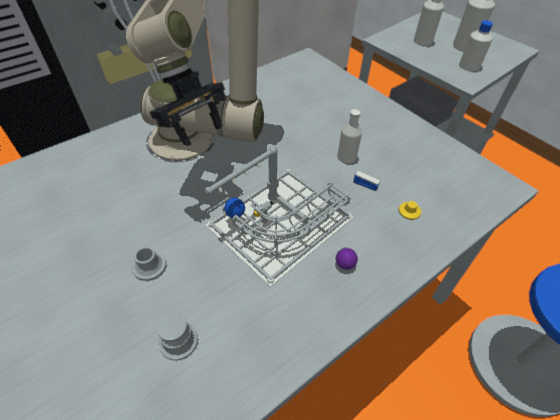

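View pics/w10_o.png

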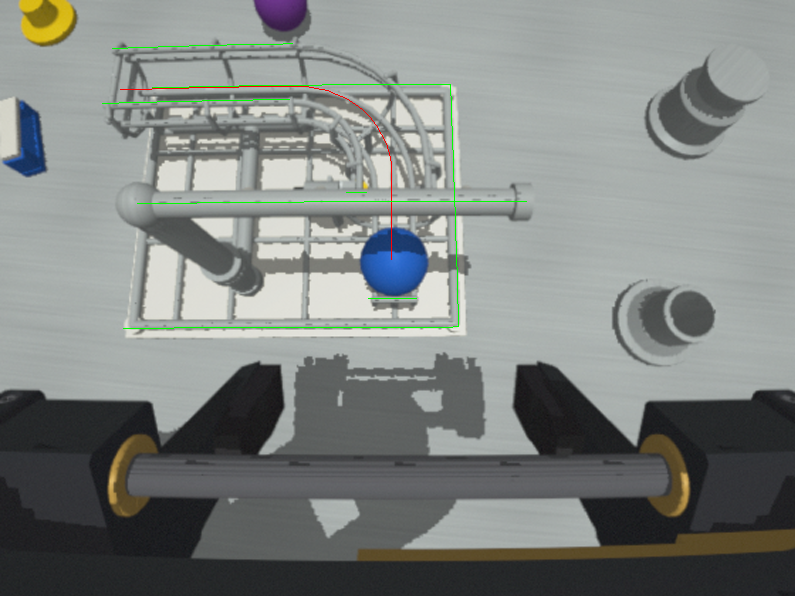

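View pics/t10.png

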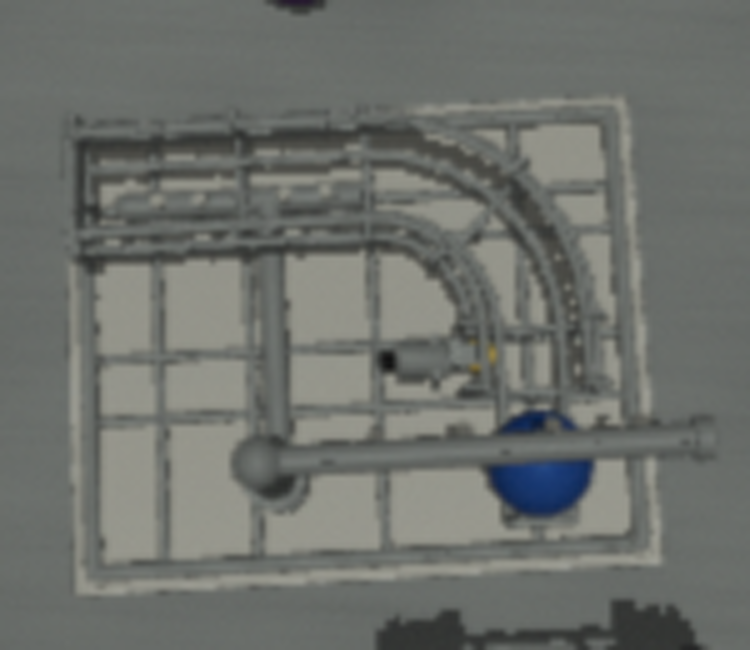

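Run:
```python
import cv2
im=cv2.imread('pics/w10.png')[180:280,420:520];cv2.imwrite('pics/w10s.png',cv2.resize(im,None,fx=6,fy=6,interpolation=cv2.INTER_CUBIC))
im=cv2.imread('pics/w10.png')[140:240,230:330];cv2.imwrite('pics/w10b.png',cv2.resize(im,None,fx=6,fy=6,interpolation=cv2.INTER_CUBIC))
```

```text
(no output)
```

View pics/w10s.png

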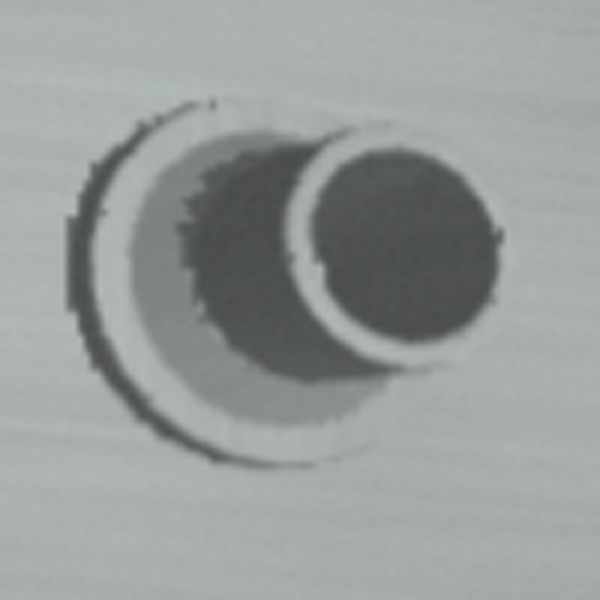

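View pics/w10b.png

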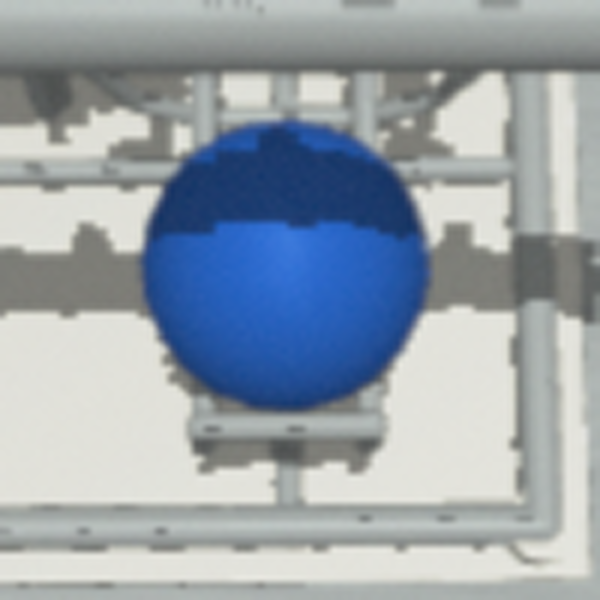

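Run:
```python
from rack import *
import pickle
m=pickle.load(open('pics/w10.pkl','rb'))
b=at_z('wrist',230+286.5/6-.4,140+265/6-.4,.072,m);print('ball',b,inv(b))
s=at_z('wrist',420+406/6-.4,180+245/6-.4,.06,m);print('seat',s)
print('seat width',np.linalg.norm(at_z('wrist',420+313/6,220,.06,m)-at_z('wrist',420+499/6,220,.06,m)))
print('flange', at_z('wrist',420+282/6-.4,180+280/6-.4,.012,m))
```

```text
ball [ 0.44232731 -0.05792115  0.072     ] [ 0.11715574 -2.04413094]
seat [ 0.42507079 -0.33009426  0.06      ]
seat width 0.041871745139847184
flange [ 0.42478761 -0.33238544  0.012     ]
```

```bash
python3 -c "
from to import *
M=R.from_rotvec(bot.get_obs()['tcp_rot']).as_matrix()
B=rackpt(p,(0,-1.2,72))[0];to(B-.08*M[:,0]);to(B)"
```

```text
shift [16.03 -0.36  0.19] len 16.04
turn to +rack y -3.1407  -rack y 0.0009
shift [24.03 -0.36  0.19] len 24.03
turn to +rack y -3.1407  -rack y 0.0009
```

>>> {"op": "jog_arm", "data": {"plan": [[[2, -0.2, 0.1, 0, 8.8], [4, -0.2, 0.1, 0, 8.8], [6, -0.2, 0.1, 0, 8.8], [8, -0.2, 0.1, 0, 8.8], [10, -0.2, 0.1, 0, 8.8], [12, -0.2, 0.1, 0, 8.8], [14, -0.2, 0.1, 0, 8.8], [16, -0.2, 0.1, 0, 8.8], [16, -0.2, 0.1, 0, 8.8]]]}}

```text
time: 19.73
position: [0.4074, -0.0581, 0.1404]
tcp_rot: [2.639, 0.143, -1.584]
force: [0.8, -0.4, 0.4]
finger_gap: 0.0881
```

```bash
python3 st.py;python3 -c "
from to import *
M=R.from_rotvec(bot.get_obs()['tcp_rot']).as_matrix()
B=rackpt(p,(0,-1.2,72))[0];to(B)
save('scene','s11',(180,100,330,240),5)"; python3 wv.py w11 >/dev/null
```

```text
t 19.7333 j [-0.622  0.175  2.137  0.647  0.545  0.325] pos [ 0.4074 -0.0581  0.1404] F [ 0.8 -0.4  0.4] gap 0.08810641625257307
[[ 0.468  0.11  -0.877]
 [ 0.049 -0.994 -0.099]
 [-0.883  0.003 -0.47 ]] tilt 28.0 bearing 6.0
rack [-34.7   1.4]
shift [7.67 0.26 0.16] len 7.67
turn to +rack y -3.1336  -rack y 0.008
```

View pics/w11_o.png

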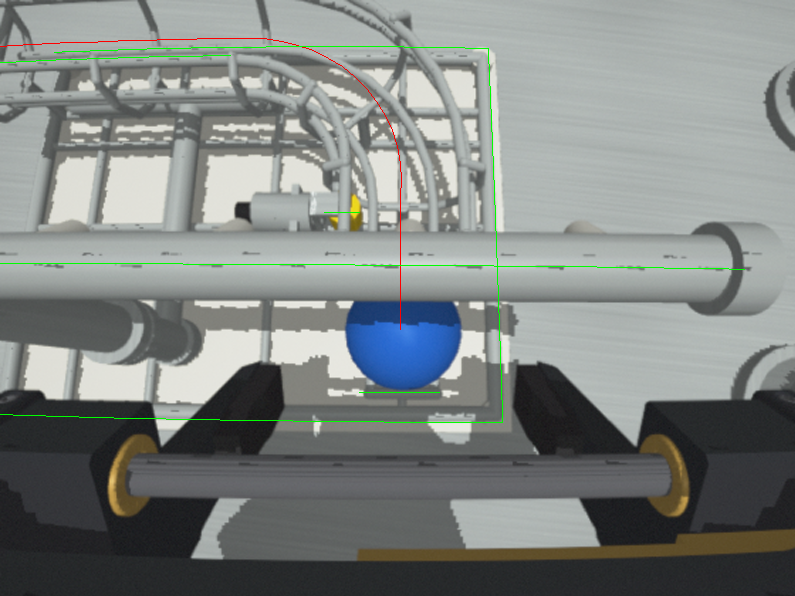

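View pics/s11.png

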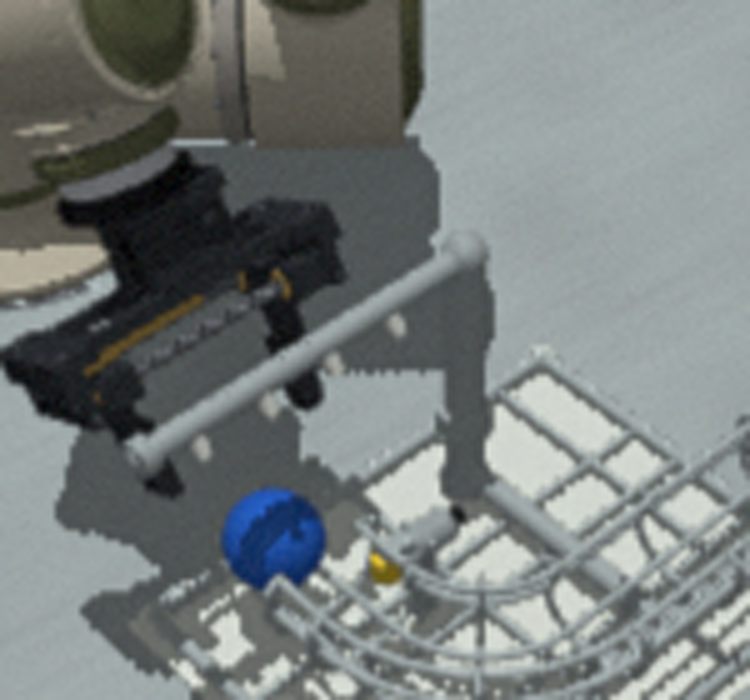

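>>> {"op": "jog_arm", "data": {"plan": [[[1, 0.2, 0.1, 0, 8.8], [2, 0.2, 0.1, 0, 8.8], [3, 0.2, 0.1, 0, 8.8], [4, 0.2, 0.1, 0, 8.8], [5, 0.2, 0.1, 0, 8.8], [6, 0.2, 0.1, 0, 8.8], [6.8, 0.2, 0.1, 0, 8.8], [7.5, 0.2, 0.1, 0, 8.8], [7.5, 0.2, 0.1, 0, 8.8]]]}}

```text
time: 20.58
position: [0.4416, -0.0581, 0.0767]
tcp_rot: [2.643, 0.138, -1.577]
force: [-0.2, -0.0, 0.7]
finger_gap: 0.0877
```

```bash
python3 st.py;python3 -c "
from to import *
M=R.from_rotvec(bot.get_obs()['tcp_rot']).as_matrix()
B=rackpt(p,(0,-1.2,72))[0];to(B)
save('scene','s12',(180,100,330,240),5)"; python3 wv.py w12 >/dev/null
```

```text
t 20.5833 j [-0.559  0.383  2.148  0.973  0.357  0.02 ] pos [ 0.4416 -0.0581  0.0767] F [-0.2 -0.   0.7] gap 0.0877107150192584
[[ 0.472  0.108 -0.875]
 [ 0.046 -0.994 -0.098]
 [-0.88   0.007 -0.474]] tilt 28.3 bearing 6.0
rack [-0.6 -2.2]
shift [ 0.44 -0.1   0.17] len 0.48
turn to +rack y -3.1342  -rack y 0.0074
```

View pics/w12_o.png

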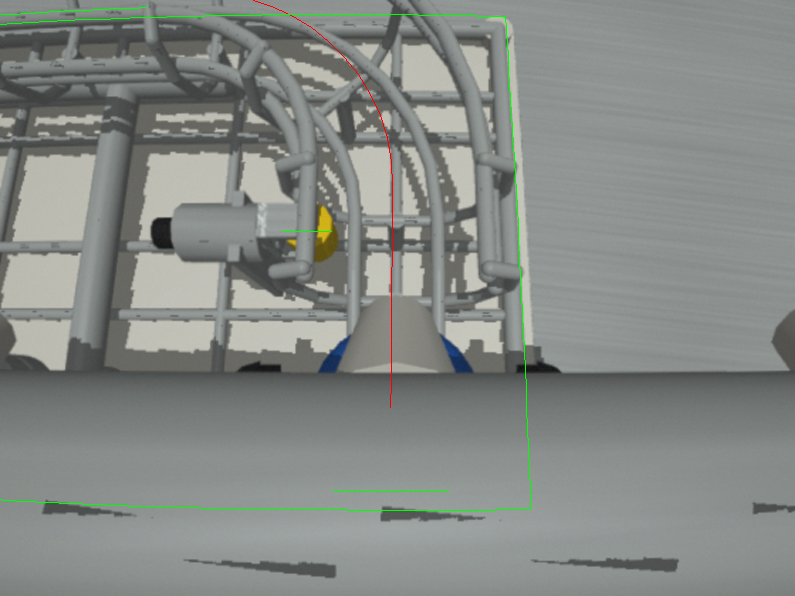

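View pics/s12.png

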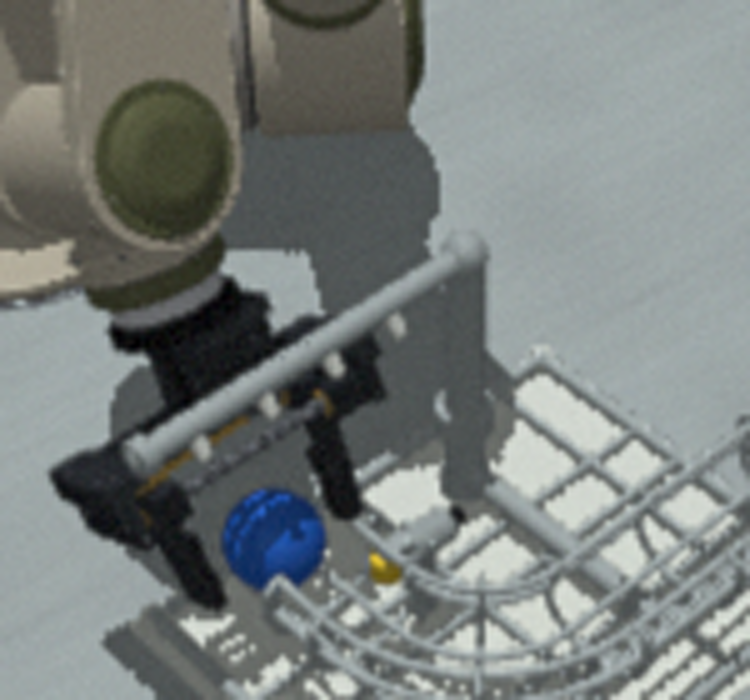

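>>> {"op": "jog_arm", "data": {"plan": [[[0.3, 0, 0.1, 0, 8.8], [0.3, 0, 0.1, 0, 7], [0.3, 0, 0.1, 0, 6.2], [0.3, 0, 0.1, 0, 5.6], [0.3, 0, 0.1, 0, 5], [0.3, 0, 0.1, 0, 4.5], [0.3, 0, 0.1, 0, 4.5], [0.3, 0, 0.1, 0, 4.5], [0.3, 0, 0.1, 0, 4.5]]]}}

```text
time: 21.43
position: [0.4411, -0.0573, 0.0733]
tcp_rot: [2.643, 0.14, -1.58]
force: [-0.2, 4.6, 5.5]
finger_gap: 0.0589
```

```bash
python3 st.py;python3 -c "
from to import *
save('scene','s13',(180,100,330,240),5)"
```

```text
t 21.4333 j [-0.558  0.392  2.152  0.999  0.351 -0.006] pos [ 0.4411 -0.0573  0.0733] F [-0.2  4.6  5.5] gap 0.05893961060748749
[[ 0.471  0.108 -0.876]
 [ 0.047 -0.994 -0.097]
 [-0.881  0.004 -0.473]] tilt 28.2 bearing 6.0
rack [-1.  -1.3]
```

View pics/s13.png

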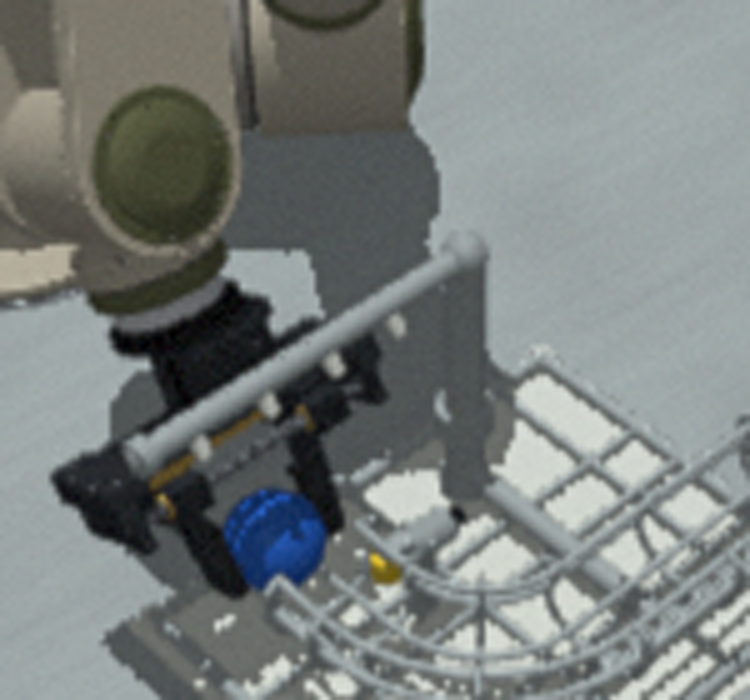

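>>> {"op": "jog_arm", "data": {"plan": [[[-0.45, 0, -0.25, 0, 4.5], [-0.9, 0, -0.45, 0, 4.5], [-1.8, 0, -0.45, 0, 4.5], [-3, 0, -0.45, 0, 4.5], [-4.5, 0, -0.4, 0, 4.5], [-6.5, 0, -0.4, 0, 4.5], [-9, 0, -0.4, 0, 4.5], [-12, 0, -0.4, 0, 4.5], [-15, 0, -0.4, 0, 4.5], [-18, 0, -0.4, 0, 4.5]]]}}

```text
time: 22.32
position: [0.3586, -0.0654, 0.2341]
tcp_rot: [2.64, 0.137, -1.583]
force: [0.1, -0.7, -2.9]
finger_gap: 0.0587
```

```bash
python3 st.py;python3 -c "
from to import *
save('scene','s14');to((.425-.05,-.330,.25))";python3 s5.py|grep seat; python3 wv.py w14 >/dev/null
```

```text
t 22.3167 j [-0.763 -0.104  2.051  0.467  0.915  0.463] pos [ 0.3586 -0.0654  0.2341] F [ 0.1 -0.7 -2.9] gap 0.058716395494444254
[[ 0.469  0.107 -0.877]
 [ 0.045 -0.994 -0.097]
 [-0.882  0.006 -0.471]] tilt 28.1 bearing 6.0
rack [-84.   -0.8]
shift [-1.34 26.44  0.62] len 26.48
turn to +rack y -3.1325  -rack y 0.0091
seat 0 [ 0.428 -0.325  0.081] [-1.08  0.5   1.82  0.7   0.74 -0.13] 0.0
seat 0.05 [ 0.404 -0.327  0.125] [-1.13  0.41  1.81  0.64  0.84 -0.08] 0.0
seat 0.1 [ 0.381 -0.329  0.169] [-1.18  0.31  1.79  0.58  0.96 -0.04] 0.0
seat 0.15 [ 0.357 -0.331  0.213] [-1.23  0.23  1.75  0.55  1.09 -0.02] 0.0
seat 0.2 [ 0.333 -0.333  0.257] [-1.29  0.16  1.7   0.52  1.23  0.  ] 0.0
seat 0.25 [ 0.31  -0.335  0.301] [-1.35  0.09  1.64  0.5   1.36  0.01] 0.0
```

View pics/s14.png

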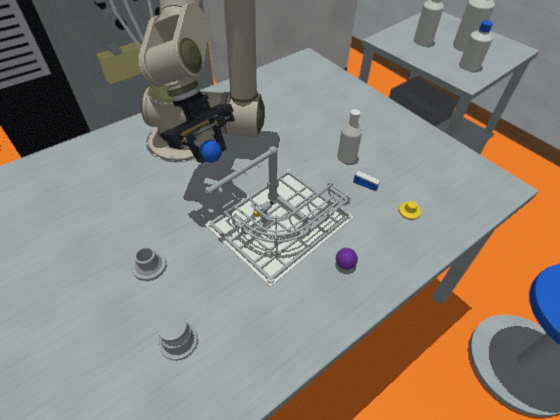

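View pics/w14_o.png

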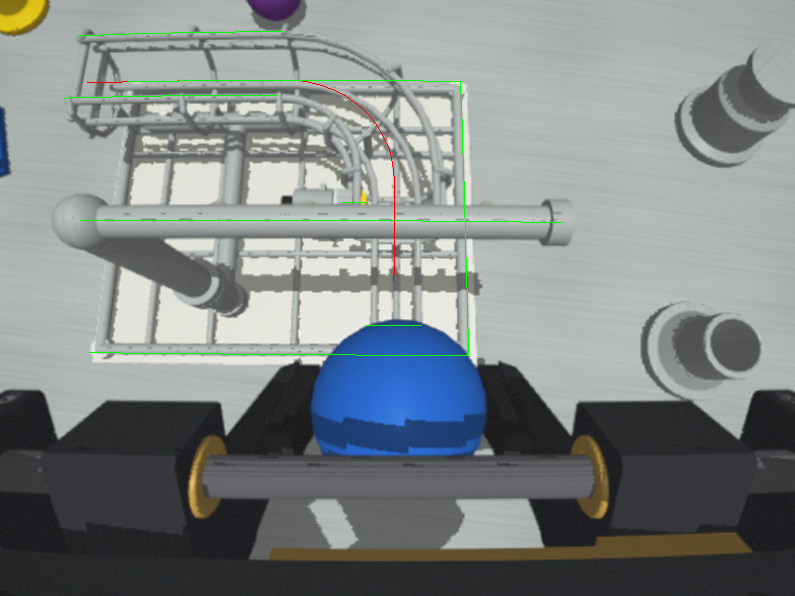

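Run:
```python
import cv2
im=cv2.imread('pics/w14.png');a=im[200:290,440:560]
cv2.imwrite('pics/w14s.png',cv2.resize(a,None,fx=6,fy=6,interpolation=cv2.INTER_CUBIC))
a=im[210:350,200:360];cv2.imwrite('pics/w14b.png',cv2.resize(a,None,fx=4,fy=4,interpolation=cv2.INTER_CUBIC))
```

```text
(no output)
```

View pics/w14s.png

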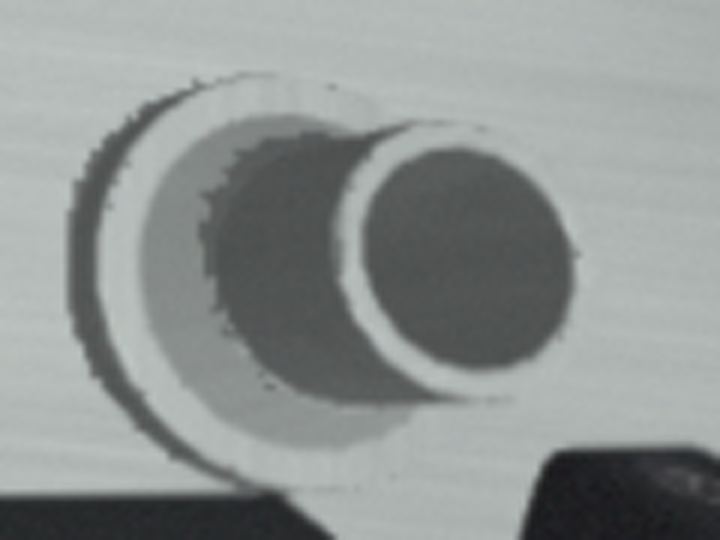

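View pics/w14b.png

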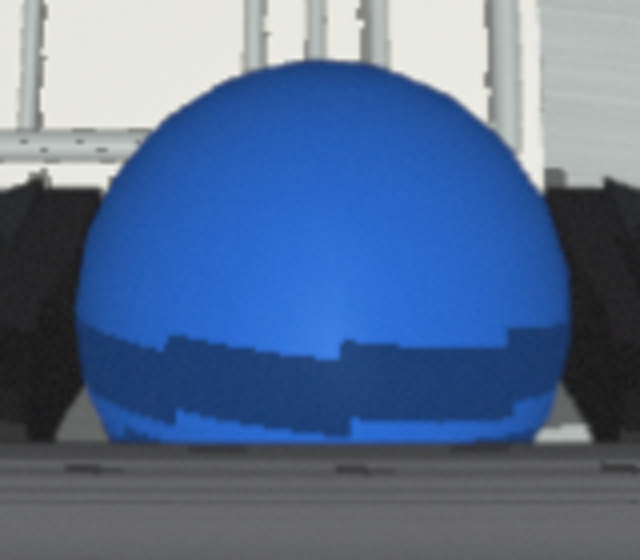

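Run:
```python
from rack import *
import pickle
from scipy.optimize import least_squares
m=pickle.load(open('pics/w14.pkl','rb'))
s=at_z('wrist',440+468/6-.4,200+259/6-.4,.06,m);print('seat',s)
o=bot.get_obs();M=R.from_rotvec(o['tcp_rot']).as_matrix();E=m['extrinsics']
pts=[(76,310),(571,310),(323,60),(140,130),(510,130)]
rays=[]
for u,v in pts:
    oo,d=ray('wrist',200+u/4-.4,210+v/4-.4,m);rays.append(d/np.linalg.norm(d))
def f(c):
    v=c-E[:3,3];return [np.linalg.norm(np.cross(v,d))-.030 for d in rays]
r=least_squares(f,o['position']);print('ball',r.x,'tool frame off mm',M.T@(r.x-o['position'])*1000,r.fun*1000)
```

```text
seat [ 0.4249075  -0.32957304  0.06      ]
ball [ 0.36022582 -0.06641034  0.23616075] tool frame off mm [ 0.4702439   0.05833001 -0.61618101] [-0.14959814 -0.28245926 -0.81206744  0.51206814  0.68240643]
```

>>> {"op": "jog_arm", "data": {"plan": [[[0, 3, 0, 0, 4.5], [0, 6, 0, 0, 4.5], [0, 9, 0, 0, 4.5], [0, 12, 0, 0, 4.5], [0, 15, 0, 0, 4.5], [0, 18, 0, 0, 4.5], [0, 21, 0, 0, 4.5], [0, 24, 0, 0, 4.5], [0, 26.5, 0.5, 0, 4.5], [0, 26.5, 0.5, 0, 4.5]]]}}

```text
time: 23.25
position: [0.384, -0.3339, 0.2304]
tcp_rot: [2.643, 0.134, -1.583]
force: [0.8, -0.6, -3.4]
finger_gap: 0.0583
```

```bash
python3 st.py;python3 -c "
from to import *
to((.425,-.3297,.14))"
```

```text
t 23.25 j [-1.168  0.243  1.673  0.522  1.123  0.092] pos [ 0.384  -0.3339  0.2304] F [ 0.8 -0.6 -3.4] gap 0.058341195269695875
[[ 0.469  0.104 -0.877]
 [ 0.044 -0.995 -0.094]
 [-0.882  0.005 -0.472]] tilt 28.1 bearing 5.0
rack [ -86.4 -270.5]
shift [ 9.91 -0.04  0.62] len 9.93
turn to +rack y -3.1386  -rack y 0.003
```

>>> {"op": "jog_arm", "data": {"plan": [[[2, 0, 0.1, 0, 4.5], [4, 0, 0.3, 0, 4.5], [6, 0, 0.4, 0, 4.5], [8, 0, 0.5, 0, 4.5], [9.9, 0, 0.6, 0, 4.5], [9.9, 0, 0.6, 0, 4.5], [9.9, 0, 0.6, 0, 4.5]]]}}

```text
time: 23.83
position: [0.4253, -0.3249, 0.1413]
tcp_rot: [2.642, 0.141, -1.583]
force: [0.7, -0.7, -3.3]
finger_gap: 0.0584
```

```bash
python3 st.py;python3 -c "
from to import *
to((.425,-.3297,.083))
save('scene','s15',(90,180,220,300),5);save('top','t15',(330,200,450,300),6)";python3 wv.py w15 >/dev/null
```

```text
t 23.8333 j [-1.074  0.399  1.75   0.598  0.884  0.027] pos [ 0.4253 -0.3249  0.1413] F [ 0.7 -0.7 -3.3] gap 0.0584058131424732
[[ 0.469  0.108 -0.877]
 [ 0.048 -0.994 -0.097]
 [-0.882  0.003 -0.471]] tilt 28.1 bearing 6.0
rack [ -44.3 -265.9]
shift [5.1  0.45 2.82] len 5.85
turn to +rack y -3.136  -rack y 0.0056
```

View pics/s15.png

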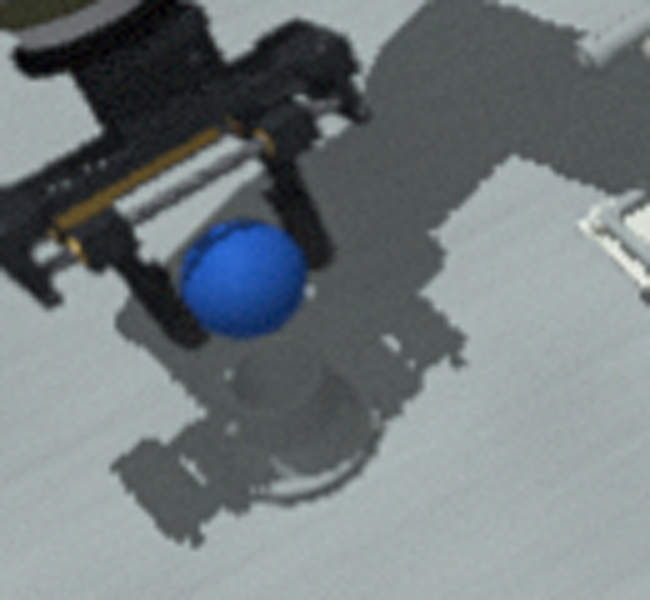

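View pics/t15.png

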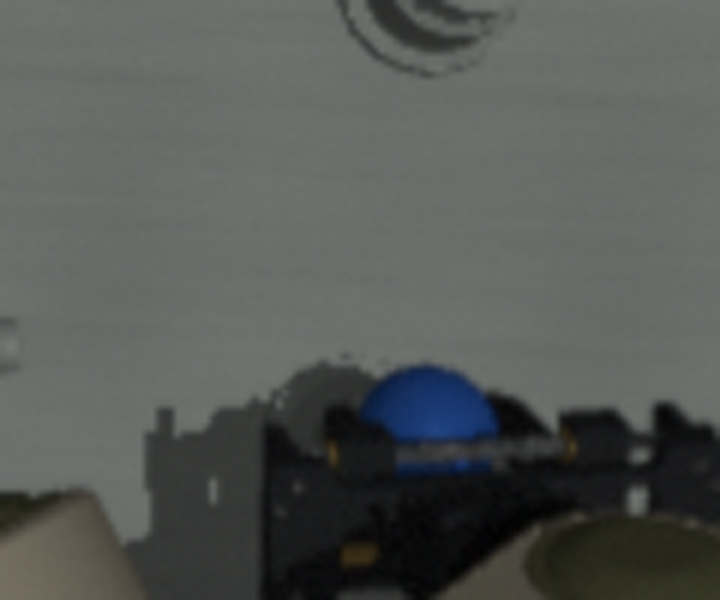

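View pics/w15_o.png

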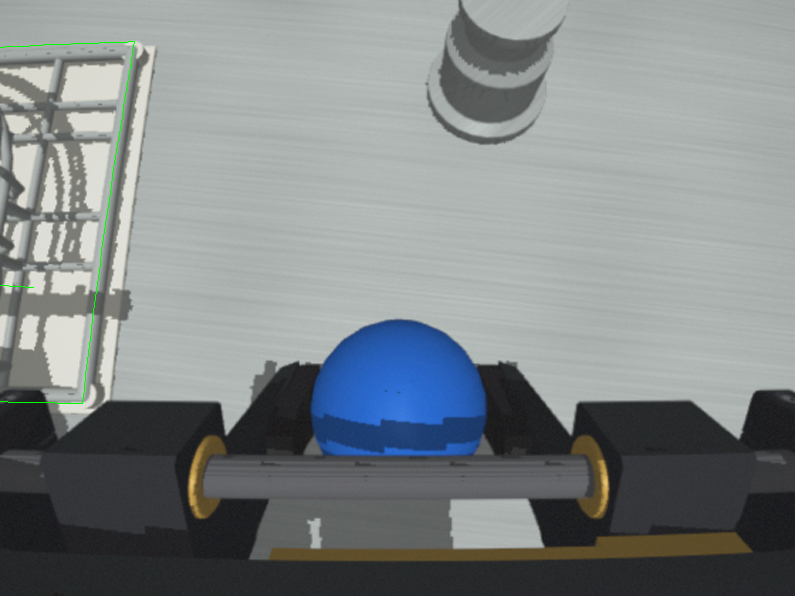

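Run:
```python
from sim import *; import sim
from rack import *
o=bot.get_obs();print(o['time'],o['position'],o['joints'])
M=R.from_rotvec(o['tcp_rot']).as_matrix();sim.calib(o['joints'],M);print(fk(o['joints'])[0])
print('pred ball',proj('scene',o['position']),'pred seat',proj('scene',[.425,-.3297,.06]))
print('obs ball',90+244/5,180+279/5)
im=cv2.imread('pics/s15_raw.png')[238:285,120:175];
im=cv2.convertScaleAbs(im,alpha=1.8);cv2.imwrite('pics/s15s.png',cv2.resize(im,None,fx=12,fy=12,interpolation=cv2.INTER_CUBIC))
```

```text
23.9833 [ 0.42531897 -0.32616889  0.14339273] [-1.07510129  0.39618608  1.74818718  0.59781468  0.8845492   0.02717359]
[ 0.42812227 -0.32560942  0.14398644]
pred ball [[137.52046405 234.16115623]] pred seat [[144.34542335 253.70843004]]
obs ball 138.8 235.8
```

View pics/s15s.png

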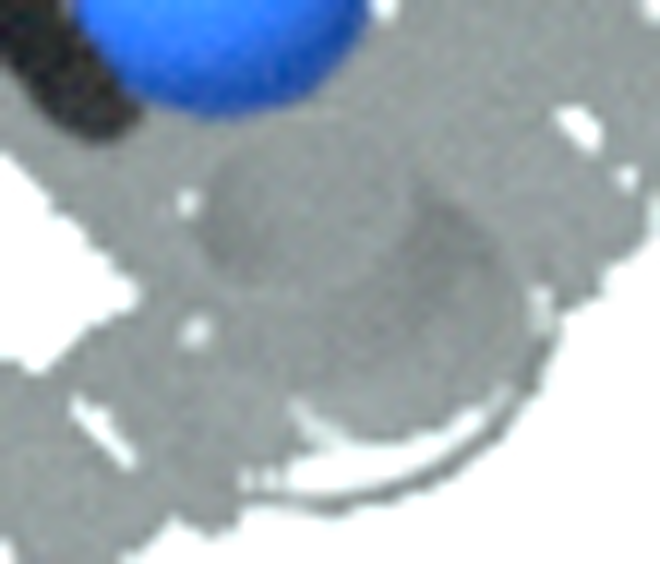

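>>> {"op": "jog_arm", "data": {"plan": [[[0, 0.4, 0, 0, 4.5], [0.9, 0.4, 0.5, 0, 4.5], [1.8, 0.4, 1, 0, 4.5], [2.7, 0.4, 1.45, 0, 4.5], [3.4, 0.4, 1.85, 0, 4.5], [4.1, 0.4, 2.25, 0, 4.5], [4.7, 0.4, 2.55, 0, 4.5], [4.7, 0.4, 2.55, 0, 4.5], [4.7, 0.4, 2.55, 0, 4.5]]]}}

```text
time: 24.73
position: [0.4256, -0.3303, 0.0889]
tcp_rot: [2.642, 0.137, -1.581]
force: [-0.5, -0.0, -2.7]
finger_gap: 0.0587
```

```bash
python3 st.py;python3 -c "
from to import *
to((.425,-.3297,.081))
save('scene','s16',(90,190,220,300),5)
o=bot.get_obs();print(o['position'],proj('scene',o['position']))
to((.425,-.3297,.081))"
```

```text
t 24.7333 j [-1.079  0.493  1.799  0.678  0.769 -0.094] pos [ 0.4256 -0.3303  0.0889] F [-0.5 -0.  -2.7] gap 0.05873141324016745
[[ 0.47   0.107 -0.876]
 [ 0.046 -0.994 -0.097]
 [-0.881  0.005 -0.473]] tilt 28.2 bearing 6.0
rack [ -44.6 -271.2]
shift [ 0.67 -0.07  0.42] len 0.79
turn to +rack y -3.1356  -rack y 0.006
[ 0.42572079 -0.33042579  0.08929496] [[141.43195218 247.64542458]]
shift [ 0.7  -0.09  0.45] len 0.84
turn to +rack y -3.1352  -rack y 0.0064
```

View pics/s16.png

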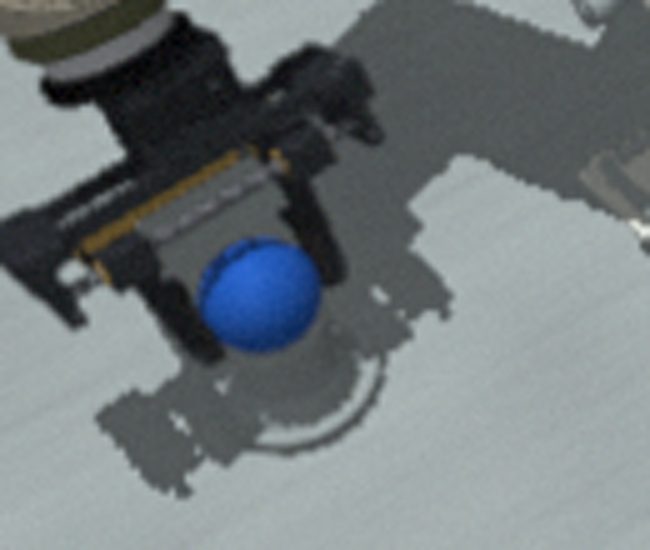

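>>> {"op": "jog_arm", "data": {"plan": [[[0.15, -0.05, 0.1, 0, 4.5], [0.3, -0.05, 0.2, 0, 4.5], [0.45, -0.05, 0.3, 0, 4.5], [0.45, -0.05, 0.3, 0, 4.5]]]}}

```text
time: 25.12
position: [0.425, -0.33, 0.0838]
tcp_rot: [2.642, 0.137, -1.58]
force: [-0.6, -0.4, -2.6]
finger_gap: 0.059
```

```bash
python3 st.py
```

```text
t 25.1167 j [-1.08   0.501  1.806  0.689  0.757 -0.11 ] pos [ 0.425  -0.33    0.0838] F [-0.6 -0.4 -2.6] gap 0.05895522372483954
[[ 0.471  0.107 -0.876]
 [ 0.045 -0.994 -0.097]
 [-0.881  0.006 -0.473]] tilt 28.2 bearing 5.0
rack [ -45.1 -270.9]
```

>>> {"op": "jog_arm", "data": {"plan": [[[0.09, 0, 0.05, 0, 4.5], [0.18, 0, 0.1, 0, 4.5], [0.18, 0, 0.1, 0, 4.5]]]}}

```text
time: 25.37
position: [0.425, -0.3301, 0.0828]
tcp_rot: [2.642, 0.136, -1.578]
force: [-7.1, 0.7, 10.5]
finger_gap: 0.0588
```

```bash
python3 st.py|head -1
```

```text
t 25.3667 j [-1.08   0.503  1.807  0.692  0.754 -0.115] pos [ 0.425  -0.3301  0.0828] F [-7.1  0.7 10.5] gap 0.05876493300144664
```

>>> {"op": "jog_arm", "data": {"plan": [[[-0.08, 0, -0.04, 0, 4.5], [-0.12, -0.02, 0.1, 0, 4.5], [-0.12, -0.02, 0.1, 0, 4.5]]]}}

```text
time: 25.62
position: [0.424, -0.3302, 0.0829]
tcp_rot: [2.643, 0.136, -1.578]
force: [3.2, 0.0, 2.8]
finger_gap: 0.0585
```

```bash
python3 st.py|head -1
```

```text
t 25.6167 j [-1.082  0.502  1.809  0.693  0.754 -0.117] pos [ 0.424  -0.3302  0.0829] F [3.2 0.  2.8] gap 0.058520282599096224
```

>>> {"op": "jog_arm", "data": {"plan": [[[0.02, 0, -0.04, 0, 4.5], [0.02, 0, -0.04, 0, 4.5], [0.02, 0, -0.04, 0, 5.8], [0.02, 0, -0.04, 0, 6.0], [0.02, 0, -0.04, 0, 6.3], [0.02, 0, -0.04, 0, 6.8], [0.02, 0, -0.04, 0, 7.5], [0.02, 0, -0.04, 0, 8.8], [0.02, 0, -0.04, 0, 8.8], [0.02, 0, -0.04, 0, 8.8]]]}}

```text
time: 26.45
position: [0.424, -0.3298, 0.0823]
tcp_rot: [2.642, 0.137, -1.58]
force: [-0.0, 0.6, -0.1]
finger_gap: 0.0874
```

```bash
python3 st.py|head -1; python3 -c "
from to import *
save('scene','s17',(90,190,220,300),5)"
```

```text
t 26.45 j [-1.082  0.503  1.809  0.692  0.754 -0.116] pos [ 0.424  -0.3298  0.0823] F [-0.   0.6 -0.1] gap 0.08735641506996378
```

View pics/s17.png

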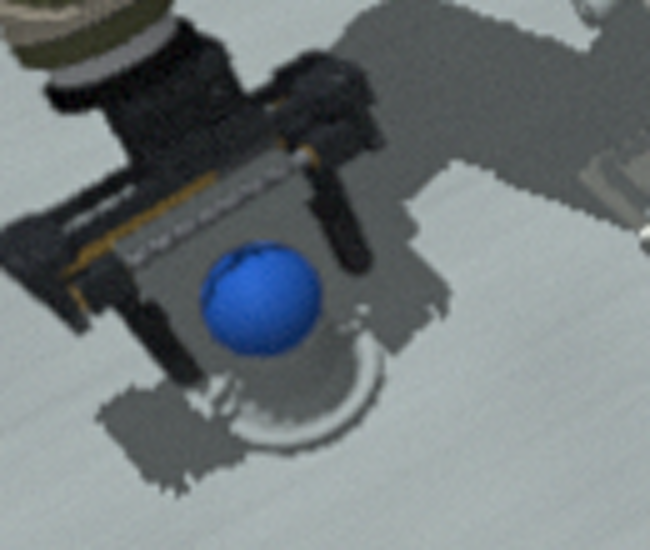

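Released with the ball resting and both fingers clear. Next I retract along the tool axis.

>>> {"op": "jog_arm", "data": {"plan": [[[-0.8, 0, 0, 0, 8.8], [-1.8, 0, 0, 0, 8.8], [-3, 0, 0, 0, 8.8], [-5, 0, 0, 0, 8.8], [-7.5, 0, 0, 0, 8.8], [-10, 0, 0, 0, 8.8], [-12.5, 0, 0, 0, 8.8], [-15, 0, 0, 0, 8.8], [-17, 0, 0, 0, 8.8], [-17, 0, 0, 0, 8.8]]]}}

```text
time: 27.33
position: [0.343, -0.3386, 0.236]
tcp_rot: [2.639, 0.129, -1.576]
force: [0.2, -0.1, 0.1]
finger_gap: 0.0875
```

```bash
python3 st.py|head -1; python3 -c "
from to import *
save('scene','s18');save('top','t18')
im=cv2.imread('pics/s18_raw.png')[200:310,90:240];cv2.imwrite('pics/s18c.png',cv2.resize(im,None,fx=5,fy=5,interpolation=cv2.INTER_CUBIC))
m=bot.camera_model('wrist');save('wrist','w18')
print('expected ball',proj('wrist',[.425,-.3297,.081],m))"
```

```text
t 27.3333 j [-1.265e+00  1.990e-01  1.716e+00  5.270e-01  1.163e+00 -1.000e-03] pos [ 0.343  -0.3386  0.236 ] F [ 0.2 -0.1  0.1] gap 0.08747215084475013
expected ball [[279.36355941 197.68493862]]
```

View pics/s18c.png

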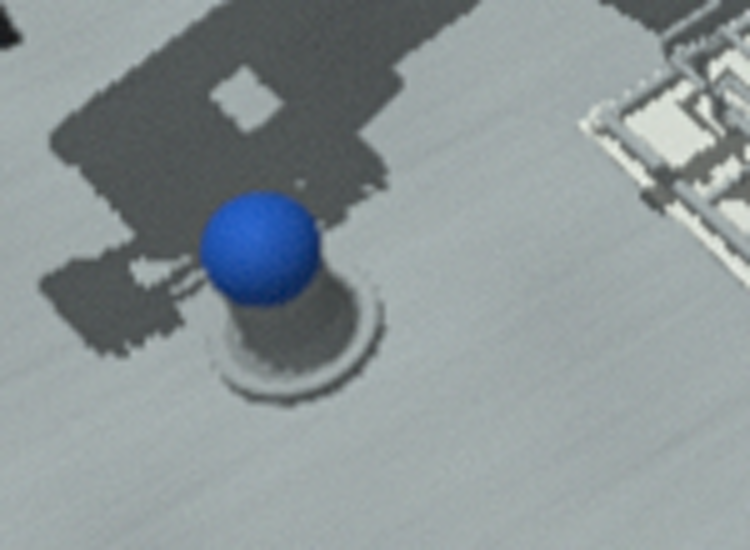

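View pics/w18.png

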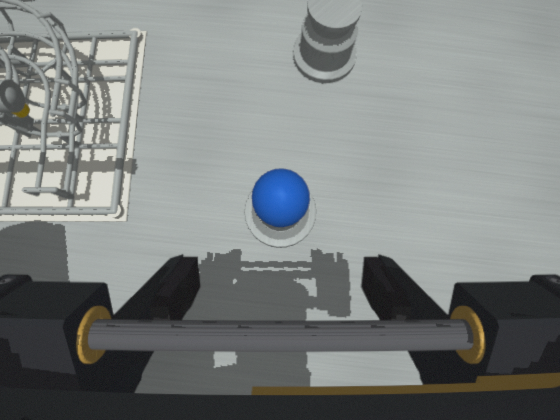

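View pics/t18.png

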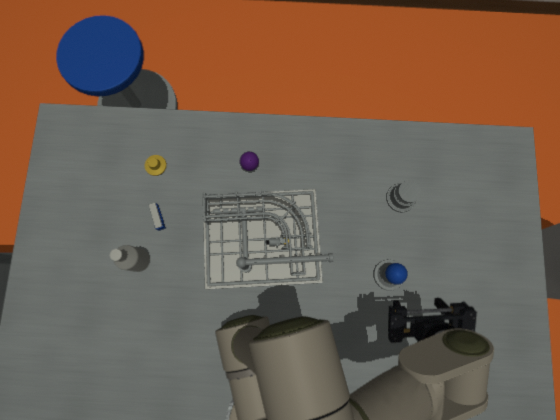

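```bash
python3 -c "
from plant import bot
print(bot.finish_job())"
```

```text
the job is handed in; nothing more can be done
None
```

The blue ball is resting in the bore of the valve seat, and the job was handed in at about 27.5 s of the 72 s allowed.

1. **Pushing:** I pushed the ball with closed fingers along the leg and round the bend, turning the fingers with the track. The readings taken as I went showed up to about 10 N at the catch. The force dropped to nothing as the ball went through, and it rolled into the exit by itself.
2. **Tilting the tool:** The move command cannot tilt the tool directly. I got about 28° of slant by repeatedly commanding positions just beyond the arm's reach, well above the table.
3. **Lifting and placing:** I gripped the ball under the spray bar from the robot's side and lifted it out clear of the stop wire. I lowered it onto the seat until it touched, re-centred it by about 1 mm, then opened the fingers and backed away.

**Last checks:**
- **Ball position:** In the wrist picture the ball is at pixel (281, 198), against (279, 198) expected for a ball seated in the bore.
- **Seat and other things:** The top and scene pictures show the seat upright where it was and the other things apparently unmoved.
- **Touching:** The force reading is zero and the gripper is well clear.

**Imperfect or unsure:**
- **First contact:** The first touch on the seat was off-centre, with the wrist reading about 7 N sideways and 10 N upward before I corrected it.
- **Position readings:** Some TCP position readings differed by 2–4 mm from the commanded position, so I checked the alignment with the cameras.
- **Spray bar clearance:** I worked it out from the geometry at about 14 mm. The wrist camera's viewpoint passed right beside the bar during the grasp, and I felt no contact force there.

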